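# Clamp a brass sample liner in the hand-tightened bench chuck

### The job

Stand the brass sample liner in the bore of the bench chuck, cutting edge up, let go of it, and then tighten the chuck by turning only the slim knurled ring clockwise until all three jaws hold the liner firmly, so that its edge can be brushed and dressed. The liner is thin-walled: stop when you feel the jaws bite, do not wring the ring, and do not grip or lean on the fixed collar below the ring or the head above it. Leave the brush, the tin and the dish where they are.

Things in the scene. Friction and masses are not known exactly. Their poses are not given: they have to be found in the camera images.
- liner: The workpiece: a short open brass tube, 30 mm outside diameter, 2 mm wall, 30 mm high, 70 g, loose, standing upright on the table. Its upper rim is a cutting edge with a slight outside bevel (top 5 mm, 1 mm deep). Origin: centre of its lower end; z along the tube, up. Thin: it takes at most 20 N from each jaw.
- chuck: Self-centring three-jaw bench chuck, fixed to the table: grey square base plate (124 x 124 mm, 12 mm high), round flange (88 mm diameter, up to z 17.5 mm), then stacked round one upright axis the fixed lower collar, the slim knurled ring, the fixed head and three jaws. Origin: on that axis, at table height; z up. Top of the jaws: z 58 mm.
- lower_collar: The fixed smooth steel collar below the knurled ring, 59 mm diameter, z 17.5 to 32 mm. Same origin and axes as the chuck. Not to be gripped or leaned on.
- head: The fixed steel head above the knurled ring, 58 mm diameter, z 42 to 50 mm, with a bore of 44 mm diameter in its middle and the three jaws on top (z 50 to 58 mm, never beyond the head's edge; one along +x, the others 120 degrees to either side). Same origin and axes as the chuck. Not to be gripped or leaned on.
- seat (a point): Centre of the flat floor of the chuck's bore, 43 mm above the table: the liner's lower end stands here, and the liner's rim then reaches 73 mm above the table, 15 mm above the jaws.
- ring_mid (a point): Point on the chuck's axis at half height of the knurled clamping ring, 37 mm above the table. The ring is 64 mm in diameter, 10 mm high, without marks, 2.5 mm proud of the lower collar and 3 mm proud of the head. It turns about the upright axis, stays where it is left and runs with a steady drag of about 0.12 N m. Clockwise seen from above moves all jaws inward together, 6 mm per radian.
- bite (a point): Point on the chuck's axis at half height of the jaws, 54 mm above the table. The jaws start 2 to 7 mm off a centred liner (0.33 to 1.17 rad, not known beforehand). Once they bite, each newton on every jaw adds 0.018 N m to the ring's torque, within a few degrees: 0.15 to 0.2 N m above the drag (8 to 11 N a jaw) is right, under 0.08 may leave the liner loose, over 0.36 crushes it.
- brush: Bystander: a flat bristle brush with wooden handle, 160 mm long, lying on the table. Origin at its middle, on the table.
- tin: Bystander: a round white lidded tin, 57 mm diameter, 38 mm high. Origin: centre of its underside.
- dish: Bystander: a shallow steel dish, 117 mm diameter, 17 mm high. Origin: centre of its underside.
Things that resemble listed ones, but are neither listed nor needed, are in the scene too. Of the things like the chuck, leave any that is pink; of the rest the larger one is meant.

How it is judged:
On the way, in this order (a step that is already met when the one before it is completed fails the run):
1. the liner stands upright on the floor of the bore, let go, jaws still open (horizontal distance between liner and seat below 0.006 m and z of liner in the frame of seat below 0.002 m and angle between liner's own z axis and vertical below 0.08 rad and contact force between the fingers and liner below 0.1 N), for 0.2 s.
2. the jaws bite on the liner (contact force between head and liner above 12 N), for 0.2 s.
At the end, for the whole second after the job is handed in: The liner stands upright (within 3 degrees), on the floor of the chuck's bore (within 2 mm) and centred in it (within 2 mm), at rest, and the jaws press on it with more than 12 N altogether (4 N a jaw) (horizontal distance between liner and seat below 0.002 m and z of liner in the frame of seat below 0.002 m and angle between liner's own z axis and vertical below 0.05 rad and contact force between head and liner above 12 N and linear speed of liner below 0.01 m/s); the robot touches nothing.
It fails at once if the jaws crush the liner: more than 60 N altogether (20 N a jaw) (contact force between head and liner above 60 N).
It fails at once if the gripper presses on the fixed head or its jaws with more than 6 N (contact force between any of the fingers, the arm and head above 6 N).
It fails at once if the gripper presses on the fixed lower collar with more than 6 N (contact force between any of the fingers, the arm and lower_collar above 6 N).
It fails at once if the brush, the tin or the dish is shifted by more than 15 mm (distance of any of brush, tin, dish from where it was at the start of the episode above 0.015 m).
It also fails if it takes over 72 s, if anything falls off the work surface, if the arm or the gripper's body presses on something with over 40 N, if the wrist force passes 120 N, or if a joint passes its speed limit or range.

### The arm

A 6-joint arm with a two-finger parallel gripper is mounted at the origin on a cart in front of the work surface, level with it; the furniture and walls round the work are solid. World frame = base frame: x ahead of the robot, y to its left, z up, the work surface at z = 0. Lengths are in m, angles in rad, forces in N, time in s.
With the tool pointing down it reaches from about 0.3 to 0.775 m from the base axis. Payload 14.6 kg.
Tool frame: the origin (TCP) lies at the very end of the fingers, on their centre line; the grasp point (between the pads) lies 19 mm behind it (ctrl.grasp_offset is the distance from the TCP to the grasp point, in m); x points along the fingers, y is the direction in which the jaws open and shut, and the axes are right-handed (so a half turn about x gives the same grasp; the last joint's range is limited). The gripper opens to 94 mm and grips with 3 to 60 N. Pads are 16 mm wide; open, the fingers measure 119 mm over their backs; the gripper's body (75 mm by 177 mm) begins 78 mm behind the grasp point.
Start: joints at [1.237, 0.3, 1.521, -0, 1.321, -0.067], TCP at [0.145, 0.531, 0.205] pointing down, gripper open.
Joint ranges: [-3.03, 3.03], [-0.79, 2.21], [0.23, 2.52], [-1.04, 4.18], [0, 3.07], [-2.55, 2.55]. Speed limits (rad/s): [2.22, 2.22, 2.57, 3.14, 3.14, 3.14].

### API

Orientations are given as [roll, pitch, yaw] about the fixed x, y, z axes, in that order (R = Rz(yaw) Ry(pitch) Rx(roll)).
In Python, from station import ctrl gives the robot as it stands. The module is installed in compiled form; this text tells all that it offers.
- The arm moves only by the tool send_rows, never from a script. Its argument "rows" is a list that holds one entry, the list of rows, each a list of 4 numbers: the shift along the world's x, y, z in mm, then the turn about the world's z in rad. A call has 1 to 12 rows; each row shifts and turns the commanded pose from where the row before left it; what a row does not reach is not made up. A row lasts 1/10 s, in which the tool goes at most 50 mm and 8.59 degrees, less where a joint would pass 70% of its speed; a pose out of reach is approached as far as the arm can. A call is refused whole if a number of a shift passes 50 or a number of a turn 0.15, either way. A call with a gripper value outside its range is refused whole. "grip" is the gripper's target within -1 to 1 (shut at 1, half-way at 0, fully open at -1), set as the call begins (left out, the last holds). The fingers move at their own pace and stop on an object; "newtons" is the grip in N (left out, the last holds). Time passes only in rows, so rows that do not move let the fingers close. It gives the time, the measured TCP pose, the force and the opening at its end, in the units of the state.
- ctrl.get_obs(): the state, without advancing time (a new reading comes with each control period).
- ctrl.camera(name): name is "scene" or "top"; returns (picture, depth): 480x640x3 uint8, red, green, blue; 480x640 float32, m along the optical axis (not along the pixel's ray), 0 where there is no reading.
- ctrl.camera_params(name): a dict with "vertical_fov" (degrees; the focal length in pixels is half the picture's height over the tangent of half this angle, whatever the lens; pixels are square), "cx", "cy" (the principal point, pixels), "cam_to_world" (4x4, takes a point from camera to world coordinates). Camera axes: x right, y up, looking along -z (the intrinsics and any distortion apply to the point x, -y, -z); pixel columns grow to the right and rows downward; lengths in m; the calibration is good to about 2 mm. A picture is of the moment at which its call begins. camera_params takes no time and is no camera call.
- ctrl.hand_in(): hands the job in, once; it reports no verdict.
The state is a dict: "time_s": time; "qpos": joint angles; "joint_vel": joint speeds; "tau": joint torques, N m; "ee_pos": TCP position; "eef_rot": TCP orientation; "force": force on the tool from outside, world axes, zero at the start; "moment": the same for the moment, N m; "grip_width": finger opening in m.
Only numpy, scipy, OpenCV 4.12 (cv2) and the standard library are available. Lean on these libraries where they do the work, as an engineer would, in place of code of your own. Each camera call takes 0.05 s, during which the arm holds its last target.

## Working session

There is one attempt and no reset: what is moved stays moved. The work goes in short steps, Python scripts to look and compute and a tool call to move; the robot and the scene stay as the last step left them, time stands still between calls to the robot, and variables do not carry over. Pictures are saved under pics/ and viewed, and the job is handed in when it is done.

Besides the shell and the picture viewer there is one more tool, called after "Emit:" as name(argument=value, ...) on one line, values as JSON. send_rows: Moves the arm, as the interface text tells. Its arguments: {"type":"object","properties":{"rows":{"type":"array"},"grip":{"type":"number"},"newtons":{"type":"number"}},"required":["rows"]}

```bash
mkdir -p pics
cat > h.py <<'E'
import numpy as np, cv2
from station import ctrl
def cam(n):
    p=ctrl.camera_params(n); return p
def shot(n,f):
    im,d=ctrl.camera(n); cv2.imwrite('pics/'+f+'.png',im[:,:,::-1]); np.savez('pics/'+f+'.npz',im=im,d=d); return im,d
E
python3 - <<'E'
from h import *
for n in('top','scene'):
    shot(n,n+'0'); p=cam(n); print(n,{k:(np.round(v,4).tolist() if not isinstance(v,str) else v) for k,v in p.items()})
o=ctrl.get_obs();print(o, ctrl.grasp_offset)
E
```

```text
top {'vertical_fov': 54.0864, 'cx': 316.8076, 'cy': 240.756, 'cam_to_world': [[0.0116, 0.9883, -0.1521, 0.3594], [-0.9999, 0.0133, 0.0101, 0.0275], [0.012, 0.152, 0.9883, 0.9355], [0.0, 0.0, 0.0, 1.0]]}
scene {'vertical_fov': 53.019, 'cx': 317.1439, 'cy': 230.0345, 'cam_to_world': [[0.712, 0.4004, -0.5768, -0.0011], [-0.7021, 0.4083, -0.5833, -0.4871], [0.002, 0.8204, 0.5718, 0.5466], [0.0, 0.0, 0.0, 1.0]]}
{'time_s': 0.1, 'qpos': array([ 1.23739713e+00,  3.00387408e-01,  1.52149869e+00, -1.03856709e-05,
        1.32071442e+00, -6.65935716e-02]), 'joint_vel': array([-7.54308302e-04, -1.15004957e-03, -3.02284949e-04, -8.37536214e-05,
       -1.40834161e-03, -5.57242019e-04]), 'tau': array([-8.79499948e-04, -5.32643759e+01, -3.53282619e+01,  7.08722323e-02,
        2.33949552e-02, -7.68922837e-05]), 'ee_pos': array([0.1449345 , 0.53032036, 0.2049671 ]), 'eef_rot': array([-1.62740868,  1.56978842, -1.89421173]), 'force': array([-0.51912402,  0.83908242, -0.4290782 ]), 'moment': array([-0.00483541,  0.00368729,  0.03603439]), 'grip_width': 0.09392306725705653} 0.0188
```

View pics/top0.png

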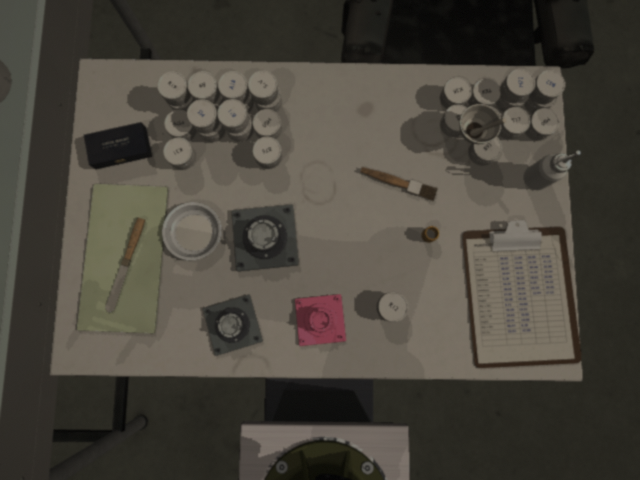

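View pics/scene0.png

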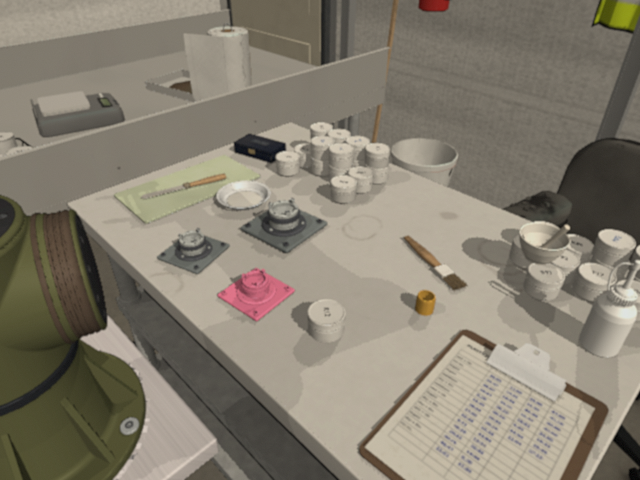

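The pictures show three chuck-like things in the top view: a large grey one (264,237), a small grey one (231,324) and a pink one (320,320). I'm leaving the pink one, and of the other two the larger grey at (264,237) is meant. The brass liner is at (430,234). Next I'll crop and measure.

```bash
cat >> h.py <<'E'
def ray(n,u,v):
    p=cam(n); f=240/np.tan(np.radians(p['vertical_fov'])/2); T=np.array(p['cam_to_world'])
    d=T[:3,:3]@np.array([(u-p['cx'])/f,-(v-p['cy'])/f,-1]); return T[:3,3],d
def onz(n,u,v,z):
    o,d=ray(n,u,v); return o+d*(z-o[2])/d[2]
def cloud(n,d):
    p=cam(n); f=240/np.tan(np.radians(p['vertical_fov'])/2); T=np.array(p['cam_to_world'])
    v,u=np.mgrid[:480,:640]
    P=np.stack([(u-p['cx'])/f*d,-(v-p['cy'])/f*d,-d],-1); return P@T[:3,:3].T+T[:3,3]
def proj(n,P):
    p=cam(n); f=240/np.tan(np.radians(p['vertical_fov'])/2); T=np.array(p['cam_to_world'])
    c=T[:3,:3].T@(np.array(P)-T[:3,3]); return p['cx']+f*c[0]/-c[2], p['cy']-f*c[1]/-c[2]
E
python3 - <<'E'
from h import *
for n,boxes in(('top',[(190,180,150,110),(395,205,70,60)]),('scene',[(220,170,120,90),(395,270,70,60)])):
    z=np.load(f'pics/{n}0.npz'); im,d=z['im'],z['d']; W=cloud(n,d)
    print(n,'table z',[np.round(W[v,u],4).tolist() for u,v in ([(350,250),(400,350)] if n=='top' else [(350,270),(200,270)])])
    out=[]
    for x,y,w,h in boxes:
        c=im[y:y+h,x:x+w,::-1]; out.append(cv2.resize(np.clip(c.astype(float)*1.6,0,255).astype(np.uint8),(390,int(390*h/w)),interpolation=cv2.INTER_CUBIC))
    H=max(o.shape[0] for o in out); out=[cv2.copyMakeBorder(o,0,H-o.shape[0],0,4,0) for o in out]
    cv2.imwrite(f'pics/crop_{n}.png',np.hstack(out))
    # brass mask
    hsv=cv2.cvtColor(im,cv2.COLOR_RGB2HSV); x,y,w,h=boxes[1]
    m=cv2.inRange(hsv,(8,110,20),(30,255,255)); mm=np.zeros_like(m); mm[y:y+h,x:x+w]=m[y:y+h,x:x+w]
    vv,uu=np.nonzero(mm); print('brass',len(uu),uu.min(),uu.max(),vv.min(),vv.max(),uu.mean(),vv.mean())
    P=W[vv,uu]; t=P[P[:,2]>.025]; print('rim', len(t), t.min(0),t.max(0),t.mean(0))
    print(onz(n,uu.mean(),vv.mean(),0.015))
    # chuck cloud
    sel=(np.abs(W[...,0]-.40)<.5); x,y,w,h=boxes[0]; s=np.zeros(sel.shape,bool); s[y:y+h,x:x+w]=1
    Q=W[s&(W[...,2]>.047)&(W[...,2]<.065)]; print('head',len(Q),Q.min(0),Q.max(0),Q[:,2].mean(),np.median(Q,0))
    Q=W[s&(W[...,2]>.008)&(W[...,2]<.0145)]; print('base',len(Q),Q.min(0),Q.max(0),np.median(Q,0))
E
```

```text
top table z [[0.4851, -0.0487, 0.0028], [0.2903, -0.1465, 0.0005]]
brass 134 422 464 226 243 430.6044776119403 233.8507462686567
rim 71 [ 0.50349647 -0.2192738   0.02506184] [ 0.53101048 -0.19076474  0.03478897] [ 0.51477675 -0.20431397  0.03050319]
[ 0.51807555 -0.20838105  0.015     ]
head 380 [0.47980499 0.09431402 0.04700042] [0.5365177  0.15016158 0.06345459] 0.05236857575415833 [0.50852497 0.12206725 0.05195229]
base 1487 [0.40988963 0.03620877 0.00801012] [0.61680224 0.27315626 0.01449805] [0.50250786 0.13921238 0.0130571 ]
scene table z [[0.5063, -0.0574, -0.0017], [0.3117, 0.1215, 0.0055]]
brass 407 415 462 283 315 425.014742014742 302.4398034398034
rim 96 [-0.00111429 -0.48712665  0.02509545] [ 0.53016415 -0.1945662   0.5465587 ] [ 0.50270989 -0.2151323   0.03850522]
[ 0.51617651 -0.20828734  0.015     ]
head 209 [0.47666066 0.08868003 0.0470191 ] [0.53544297 0.14888983 0.05854394] 0.05034365461196483 [0.50256387 0.11954032 0.04906421]
base 1569 [0.37859271 0.05172989 0.00800314] [0.72442712 0.371725   0.01448244] [0.49492326 0.11256775 0.01079294]
```

Run:
```python
import cv2,numpy as np
a=cv2.imread('pics/crop_top.png');b=cv2.imread('pics/crop_scene.png');print(a.shape,b.shape)
w=max(a.shape[1],b.shape[1]);o=np.vstack([cv2.copyMakeBorder(x,0,0,0,w-x.shape[1],0) for x in(a,b)]);cv2.imwrite('pics/crops.png',cv2.resize(o,None,fx=min(1,600/o.shape[0]),fy=min(1,600/o.shape[0])))
```

```text
(334, 788, 3) (334, 788, 3)
```

View pics/crops.png

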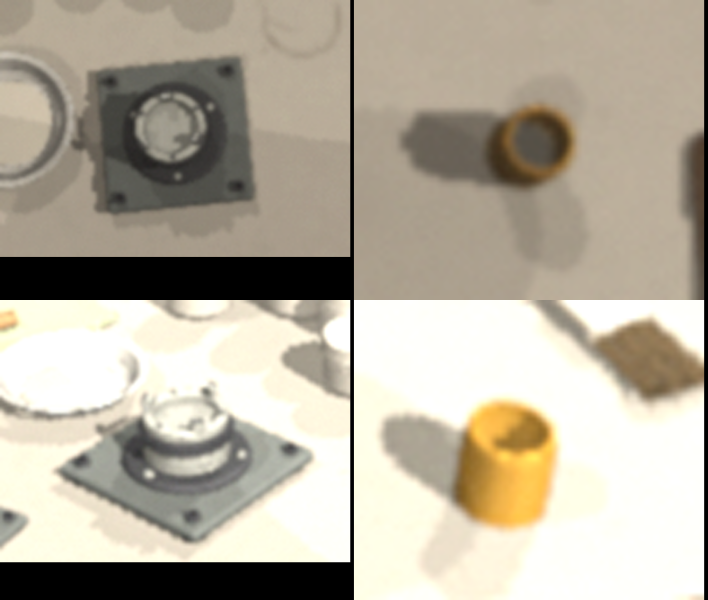

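The crops confirm it: the large grey chuck, and the liner standing with its bevelled edge up. Next, precise centres from both views.

Run:
```python
from h import *
for n,(x,y,w,h),seed in(('top',(222,196,85,82),None),('scene',(230,180,105,75),None)):
    im=np.load(f'pics/{n}0.npz')['im']; hsv=cv2.cvtColor(im,cv2.COLOR_RGB2HSV)
    g=im.sum(2)/3; c=(240,265) if n=='top' else (255,232)
    print(n,'base col',im[c[1],c[0]],'table',im[300,270] if n=='top' else im[260,330], 'base hsv',hsv[c[1],c[0]])
    # bluish-dark: b>=r vs table warm
    diff=im[...,2].astype(int)-im[...,0].astype(int)
    m=((diff>-2)).astype(np.uint8); mm=np.zeros_like(m); mm[y:y+h,x:x+w]=m[y:y+h,x:x+w]
    mm=cv2.morphologyEx(mm,cv2.MORPH_OPEN,np.ones((3,3)))
    cs,_=cv2.findContours(mm,cv2.RETR_EXTERNAL,cv2.CHAIN_APPROX_NONE); k=max(cs,key=cv2.contourArea); hull=cv2.convexHull(k)
    for e in np.linspace(.01,.1,40):
        q=cv2.approxPolyDP(hull,e*cv2.arcLength(hull,True),True)
        if len(q)==4: break
    q=q[:,0].astype(float); print(q.tolist())
    P=np.array([onz(n,u,v,.012) for u,v in q]); print(np.round(P,4).tolist(), 'sides',np.round(np.linalg.norm(P-np.roll(P,1,0),axis=1),4),'centre',P.mean(0))
    o=im[:,:,::-1].copy(); cv2.drawContours(o,[k],-1,(0,0,255),1); cv2.imwrite(f'pics/seg_{n}.png',cv2.resize(o[y-15:y+h+15,x-15:x+w+15],None,fx=5,fy=5))
```

```text
top base col [32 30 30] table [105  98  88] base hsv [ 0 16 32]Traceback (most recent call last):
  File "<stdin>", line 10, in <module>
ValueError: max() iterable argument is empty
```

```bash
cat > seg.py <<'E'
from h import *
for n,(x,y,w,h) in(('top',(222,196,85,82)),('scene',(230,180,105,75))):
    im=np.load(f'pics/{n}0.npz')['im']
    f=im.astype(int); 
    print([im[v,u].tolist() for u,v in ([(240,225),(250,262),(288,225),(215,280),(305,260)] if n=='top' else [(255,225),(300,235),(285,240),(230,240),(340,240)])])
    rat=(f[...,0]-f[...,2])/(f.sum(2)+1)
    m=((rat<.025)).astype(np.uint8); mm=np.zeros_like(m); mm[y:y+h,x:x+w]=m[y:y+h,x:x+w]
    mm=cv2.morphologyEx(mm,cv2.MORPH_OPEN,np.ones((3,3)))
    cs,_=cv2.findContours(mm,cv2.RETR_EXTERNAL,cv2.CHAIN_APPROX_NONE); k=max(cs,key=cv2.contourArea); hull=cv2.convexHull(k)
    for e in np.linspace(.01,.1,40):
        q=cv2.approxPolyDP(hull,e*cv2.arcLength(hull,True),True)
        if len(q)==4: break
    q=q[:,0].astype(float); print(q.tolist())
    P=np.array([onz(n,u,v,.012) for u,v in q]); print(np.round(P,4).tolist(), 'sides',np.round(np.linalg.norm(P-np.roll(P,1,0),axis=1),4),'centre',P.mean(0))
    o=cv2.resize(im[y-15:y+h+15,x-15:x+w+15,::-1],None,fx=5,fy=5); cv2.drawContours(o,[(k-[x-15,y-15])*5+2],-1,(0,0,255),1); cv2.imwrite(f'pics/seg_{n}.png',o)
E
python3 seg.py
```

```text
[[43, 43, 40], [56, 57, 52], [63, 63, 58], [105, 97, 87], [106, 98, 88]]
[[252.0, 257.0], [252.0, 264.0], [244.0, 267.0], [248.0, 256.0]]
[[0.4674, 0.1456, 0.012], [0.4535, 0.1451, 0.012], [0.4474, 0.1607, 0.012], [0.4693, 0.1535, 0.012]] sides [0.0082 0.0139 0.0167 0.023 ] centre [0.45940735 0.15122756 0.012     ]
[[102, 105, 98], [100, 101, 95], [94, 96, 90], [168, 158, 143], [183, 173, 158]]
[[325.0, 222.0], [288.0, 251.0], [242.0, 229.0], [266.0, 212.0]]
[[0.5689, 0.0672, 0.012], [0.453, 0.0478, 0.012], [0.4361, 0.1632, 0.012], [0.5086, 0.1778, 0.012]] sides [0.126  0.1175 0.1166 0.074 ] centre [0.49163293 0.11396422 0.012     ]
```

View pics/seg_top.png

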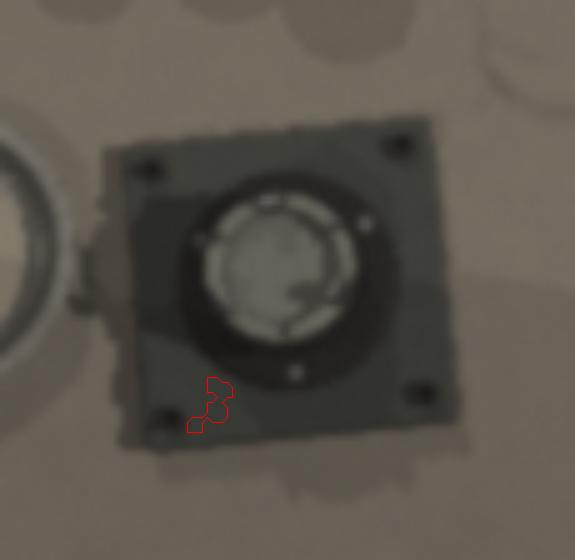

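View pics/seg_scene.png

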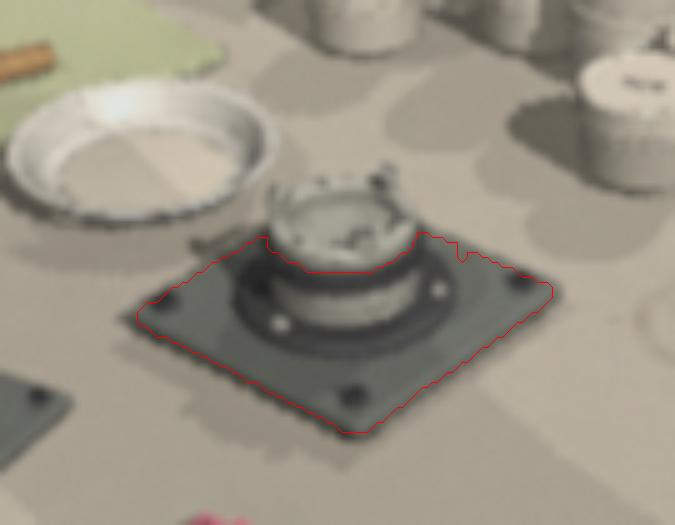

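```bash
sed -i "s/rat<.025/rat<(.043 if n=='top' else .033)/" seg.py; python3 seg.py
python3 - <<'E'
from h import *
print(onz('top',207+282/5-.4,181+267/5-.4,.050),onz('top',207+290/5-.4,181+281/5-.4,.0175))
# scene head front/flange: flange ellipse centre zoom (345,290)
print(onz('scene',215+345/5-.4,165+293/5-.4,.0175))
# corner pixels by eye, top, zoom
for n,x0,y0,q in(('top',207,181,[(120,148),(430,117),(458,420),(135,448)]),('scene',215,165,[(122,318),(360,437),(565,293)])):
    P=np.array([onz(n,x0+u/5-.4,y0+v/5-.4,.012) for u,v in q]);print(P.round(4).tolist(),np.linalg.norm(np.diff(P,axis=0),axis=1))
    print(P.mean(0) if n=='top' else (P[0]+P[2])/2)
# brass
for n in('top','scene'):
    im=np.load(f'pics/{n}0.npz')['im'];y,x=(205,395) if n=='top' else (275,400)
    cv2.imwrite(f'pics/br_{n}.png',np.clip(1.5*cv2.resize(im[y:y+60,x:x+60,::-1],None,fx=10,fy=10,interpolation=cv2.INTER_CUBIC).astype(float),0,255))
E
```

```text
[[43, 43, 40], [56, 57, 52], [63, 63, 58], [105, 97, 87], [106, 98, 88]]
[[291.0, 205.0], [297.0, 264.0], [237.0, 270.0], [232.0, 211.0]]
[[0.5736, 0.0708, 0.012], [0.4547, 0.0566, 0.012], [0.4413, 0.1742, 0.012], [0.5596, 0.1886, 0.012]] sides [0.1187 0.1197 0.1184 0.1191] centre [0.5072815  0.12252221 0.012     ]
[[102, 105, 98], [100, 101, 95], [94, 96, 90], [168, 158, 143], [183, 173, 158]]
[[326.0, 222.0], [289.0, 251.0], [241.0, 229.0], [294.0, 206.0]]
[[0.5703, 0.0658, 0.012], [0.4543, 0.0465, 0.012], [0.4347, 0.1645, 0.012], [0.5653, 0.1547, 0.012]] sides [0.0891 0.1176 0.1197 0.131 ] centre [0.50613519 0.1078725  0.012     ]
[0.50736936 0.12121967 0.05      ] [0.50723454 0.12134013 0.0175    ]
[0.502011   0.11536239 0.0175    ]
[[0.5612, 0.1915, 0.012], [0.5757, 0.0676, 0.012], [0.4535, 0.0542, 0.012], [0.4408, 0.1808, 0.012]] [0.12471307 0.12288673 0.12727991]
[0.50779783 0.12351061 0.012     ]
[[0.4336, 0.1695, 0.012], [0.4492, 0.0473, 0.012], [0.5695, 0.0605, 0.012]] [0.12314646 0.12110259]
[0.50154774 0.11500588 0.012     ][ WARN:0@0.781] global loadsave.cpp:1063 imwrite_ Unsupported depth image for selected encoder is fallbacked to CV_8U.
```

View pics/seg_top.png

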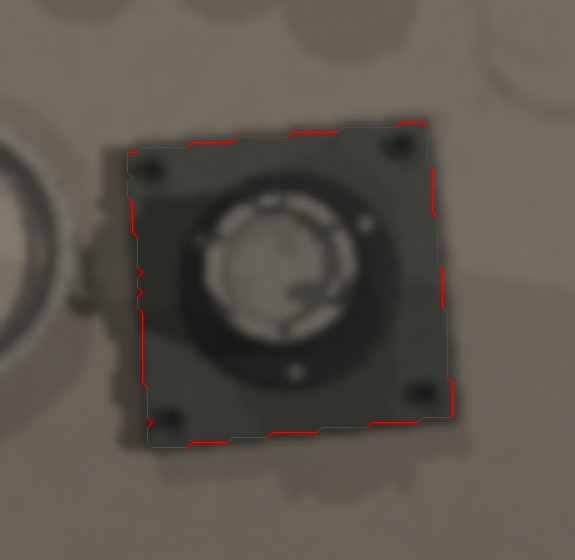

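View pics/br_top.png

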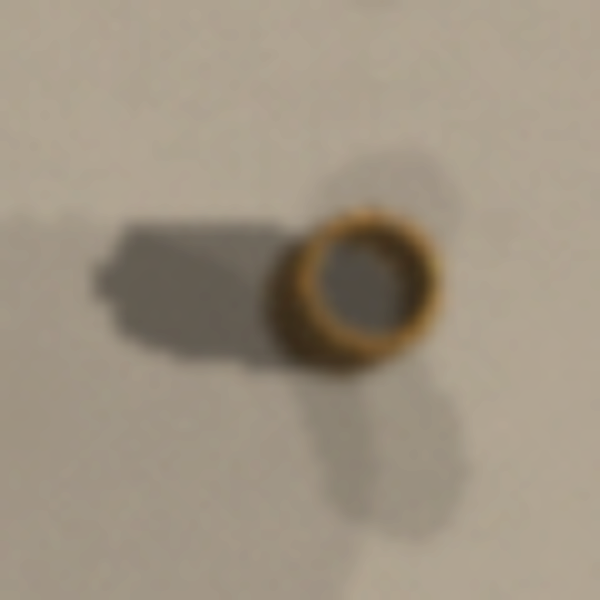

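View pics/br_scene.png

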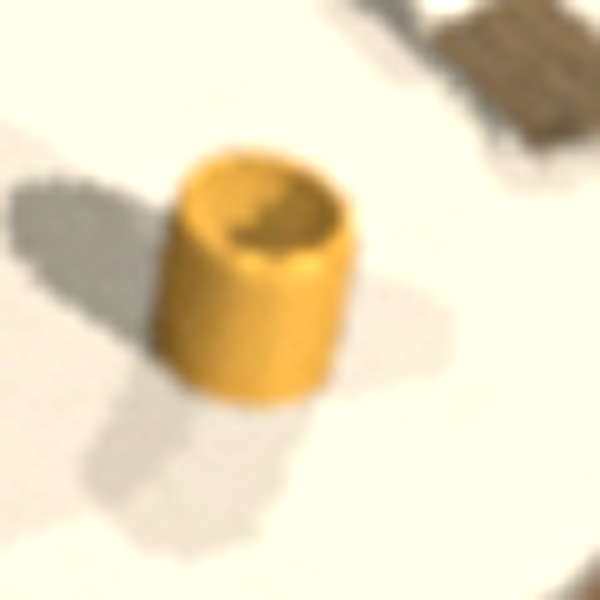

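Segmentation is clean, but the two views disagree on the chuck centre by about 7 mm: top gives (0.507,0.1215), scene (0.502,0.115). I'll check the depth plane and the liner for the same bias before moving.

Run:
```python
from h import *
print(onz('top',431.55,232.85,.03),onz('scene',426.25,295.05,.03))
for n in('top','scene'):
    z=np.load(f'pics/{n}0.npz'); W=cloud(n,z['d'])
    s=(np.abs(W[...,2])<.012)&(np.abs(W[...,0]-.5)<.2)&(np.abs(W[...,1])<.35)&(z['d']>0)
    P=W[s]; A=np.c_[P[:,:2],np.ones(len(P))]; c=np.linalg.lstsq(A,P[:,2],rcond=None)[0]; print(n,len(P),c,'z at chuck',c@[.505,.12,1],'at liner',c@[.516,-.208,1], (A@c-P[:,2]).std())
# corresponding landmarks: tin top etc: pixel of tin lid centre
def tri(a,b):
    o1,d1=ray('top',*a);o2,d2=ray('scene',*b);d1/=np.linalg.norm(d1);d2/=np.linalg.norm(d2)
    t=np.linalg.lstsq(np.c_[d1,-d2],o2-o1,rcond=None)[0]; p,q=o1+t[0]*d1,o2+t[1]*d2; return (p+q)/2,p-q
print(tri((431.55,232.85),(426.25,295.05)))
print(tri((207+290/5-.4,181+281/5-.4),(283.6,223.2)))
for nm,a,b in (('corner near',(207+458/5-.4,181+420/5-.4),(215+360/5-.4,165+437/5-.4)),):
    print(nm,tri(a,b))
```

```text
[ 0.51750547 -0.20644621  0.03      ] [ 0.51690591 -0.20776655  0.03      ]
top 59844 [-0.00372131 -0.00019953  0.00493183] z at chuck 0.003028630562067129 at liner 0.0030531428351016944 0.0026830958574827943
scene 53705 [-0.00541403  0.00073682  0.00286266] z at chuck 0.00021699500051907414 at liner -8.423750344075569e-05 0.003076741045738575
(array([ 0.51790426, -0.20696127,  0.02876066]), array([-0.00033874,  0.00035108, -0.00014983]))
(array([0.50799631, 0.12211761, 0.01144482]), array([ 4.20631326e-04, -3.20567243e-04,  3.49526572e-05]))
corner near (array([0.45447688, 0.05415672, 0.00534299]), array([-5.55611864e-04,  4.23746170e-04, -4.43634966e-05]))
```

```bash
cat >> h.py <<'E'
from scipy.spatial.transform import Rotation as R
def st():
    o=ctrl.get_obs(); M=R.from_euler('xyz',o['eef_rot']).as_matrix()
    print('t',round(o['time_s'],2),'pos',o['ee_pos'].round(4),'x',M[:,0].round(3),'y ang',round(float(np.arctan2(M[1,1],M[0,1])),4),'F',o['force'].round(2),'M',o['moment'].round(3),'w',round(o['grip_width'],4),'q',o['qpos'].round(2))
    return o
E
python3 -c "
from h import *
st()"
```

```text
t 0.1 pos [0.1449 0.5303 0.205 ] x [-0.    -0.001 -1.   ] y ang 1.304 F [-0.52  0.84 -0.43] M [-0.005  0.004  0.036] w 0.0939 q [ 1.24  0.3   1.52 -0.    1.32 -0.07]
```

Emit:
send_rows(rows=[[[40,-35,0,0],[40,-35,0,0],[40,-35,0,0],[40,-35,0,0],[40,-35,0,0],[40,-35,0,0]]], grip=-1, newtons=15)

```text
time_s: 0.7
ee_pos: [0.3719, 0.3313, 0.2054]
eef_rot: [-2.503, 1.571, -2.77]
force: [0.4, 1.4, -1.1]
grip_width: 0.0938
```

Emit:
send_rows(rows=[[[11,-44,0,0],[11,-44,0,0],[11,-44,0,0],[11,-44,0,0],[11,-44,0,0],[11,-44,0,0],[11,-44,0,0],[11,-44,0,0],[11,-44,0,0],[11,-44,0,0],[11,-44,0,0],[11,-44,0,0]]])

```text
time_s: 1.9
ee_pos: [0.5028, -0.1969, 0.2052]
eef_rot: [2.858, 1.57, 2.591]
force: [0.4, -0.3, 0.4]
grip_width: 0.0941
```

Emit:
send_rows(rows=[[[0,0,-30,0],[0,0,-30,0],[0,0,-20,0],[0,0,0,0]]])

```text
time_s: 2.3
ee_pos: [0.5014, -0.1945, 0.1227]
eef_rot: [2.969, 1.566, 2.702]
force: [0.6, -0.2, 0.9]
grip_width: 0.0938
```

Run:
```python
from h import *
o=st()
for n in('top','scene'):
    shot(n,n+'1'); print(n,proj(n,o['ee_pos']))
```

```text
t 2.3 pos [ 0.5014 -0.1945  0.1227] x [-0.005  0.002 -1.   ] y ang 1.3038 F [ 0.56 -0.21  0.95] M [-0.009  0.052  0.036] w 0.0938 q [-0.44  0.36  1.65  0.    1.14 -1.74]
top (np.float64(438.3611172763722), np.float64(232.88576376854664))
scene (np.float64(420.872529638929), np.float64(248.5396698077489))
```

View pics/scene1.png

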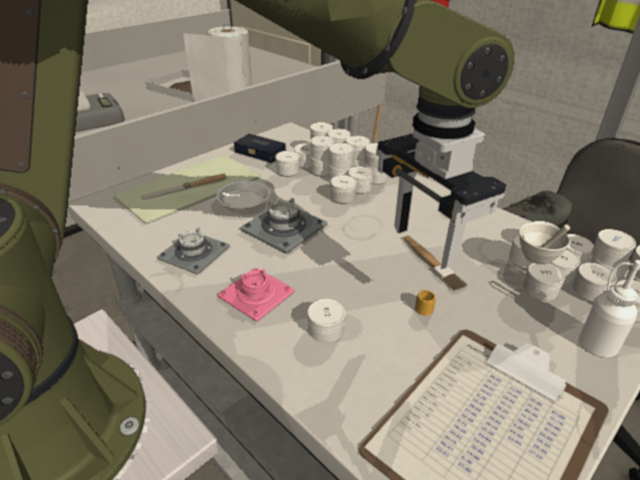

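```bash
cat > crop.py <<'E'
from h import *
import sys
# crop.py name file x y w h scale  [X Y Z marks...]
n,f=sys.argv[1:3]; x,y,w,h,s=map(int,sys.argv[3:8]); im=np.load(f'pics/{f}.npz')['im']
o=np.clip(1.3*cv2.resize(im[y:y+h,x:x+w,::-1],None,fx=s,fy=s,interpolation=cv2.INTER_CUBIC).astype(float),0,255).astype(np.uint8)
m=list(map(float,sys.argv[8:]))
for i in range(0,len(m),3):
    u,v=proj(n,m[i:i+3]); cv2.drawMarker(o,(int((u-x+.5)*s),int((v-y+.5)*s)),(0,0,255),cv2.MARKER_CROSS,14,1)
cv2.imwrite(f'pics/{f}_c{x}_{y}.png',o)
E
python3 - <<'E'
from h import *
o=ctrl.get_obs();M=R.from_euler('xyz',o['eef_rot']).as_matrix()
a=o['ee_pos']+M[:,1]*.047;b=o['ee_pos']-M[:,1]*.047
import subprocess
for n,r in(('scene','380 190 100 90 6'),('top','370 180 140 110 5')):
    subprocess.run(['python3','crop.py',n,n+'1']+r.split()+[str(v) for p in(a,b,o['ee_pos']) for v in p])
E
ls pics
```

```text
br_scene.png
br_top.png
crop_scene.png
crop_top.png
crops.png
scene0.npz
scene0.png
scene1.npz
scene1.png
scene1_c380_190.png
seg_scene.png
seg_top.png
top0.npz
top0.png
top1.npz
top1.png
top1_c370_180.png
```

View pics/scene1_c380_190.png

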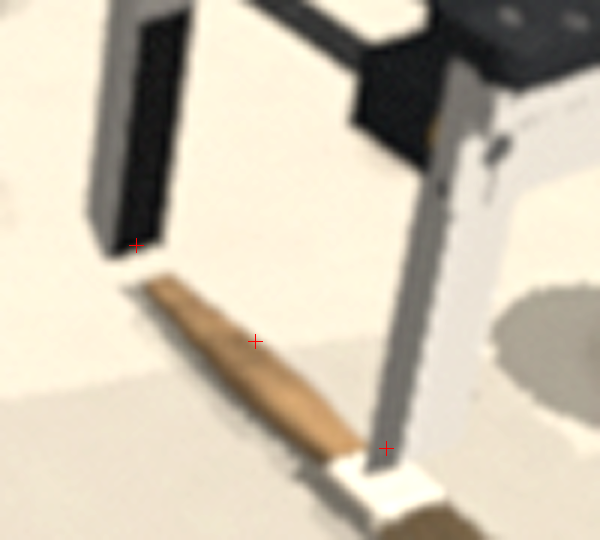

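View pics/top1_c370_180.png

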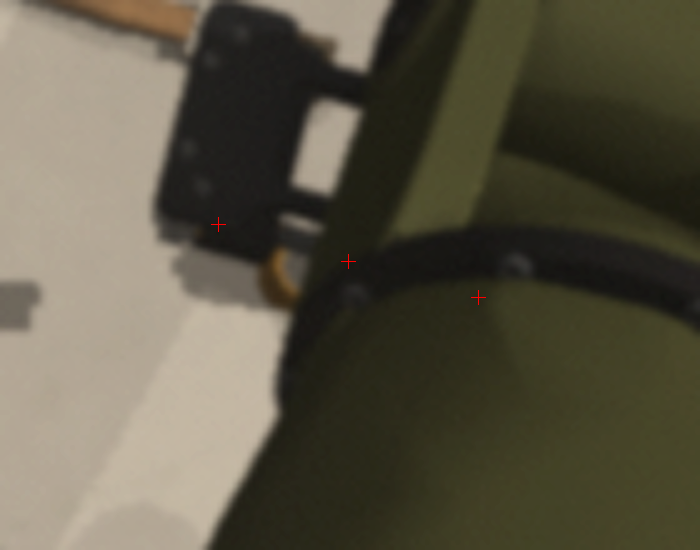

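The scene camera's rows read about 2 px low: the fingertips also appear below their projection. That explains the disagreement, so I trust the top view: liner ≈ (0.518,-0.206), chuck ≈ (0.5075,0.1215).

Emit:
send_rows(rows=[[[8,-6,0,0],[8,-6,0,0],[0,0,0,0],[0,0,0,0]]])

```text
time_s: 2.8
ee_pos: [0.519, -0.2072, 0.1256]
eef_rot: [-0.275, 1.571, -0.542]
force: [-0.3, -0.3, 0.0]
grip_width: 0.0941
```

```bash
python3 - <<'E'
from h import *
o=st()
im,d=shot('scene','scene2')
E
python3 crop.py scene scene2 380 220 100 100 6 0.518 -0.2063 0.03
```

```text
t 2.8 pos [ 0.519  -0.2072  0.1256] x [ 0. -0. -1.] y ang 1.3038 F [-0.33 -0.29  0.01] M [-0.01  -0.007 -0.061] w 0.0941 q [-0.45  0.4   1.59 -0.    1.16 -1.75]
```

View pics/scene2_c380_220.png

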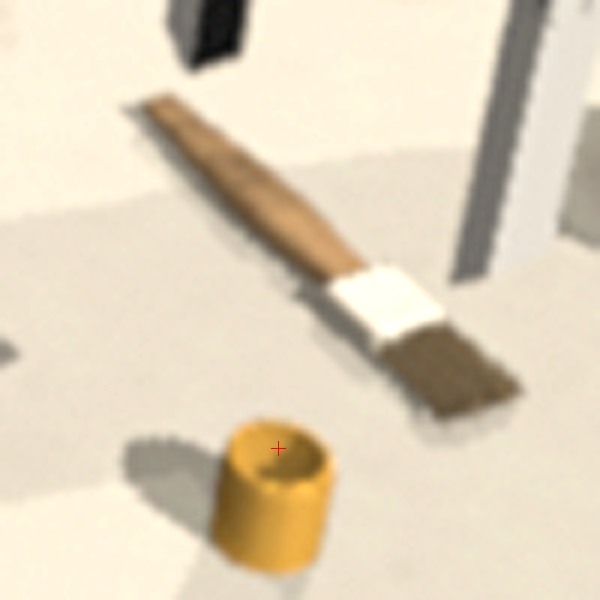

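Run:
```python
from h import *
print(onz('scene',466,283,.01),onz('scene',452,287,.01),onz('scene',435,267,.01))
```

```text
[ 0.6096479  -0.22662025  0.01      ] [ 0.58406148 -0.21562588  0.01      ] [ 0.60824883 -0.16572572  0.01      ]
```

Emit:
send_rows(rows=[[[-1,1,-30,0],[0,0,-30,0],[0,0,-20,0],[0,0,0,0],[0,0,0,0]]])

```text
time_s: 3.35
ee_pos: [0.518, -0.2061, 0.0462]
eef_rot: [-0.177, 1.571, -0.444]
force: [-0.2, -0.0, 0.5]
grip_width: 0.0943
```

Clear of the brush. Down to TCP z ≈ 0.018 and close gently.

Emit:
send_rows(rows=[[[0,0,-14,0],[0,0,-14,0],[0,0,0,0],[0,0,0,0]]])

```text
time_s: 3.75
ee_pos: [0.5176, -0.206, 0.0172]
eef_rot: [2.975, 1.57, 2.708]
force: [0.7, 0.2, 0.8]
grip_width: 0.094
```

Emit:
send_rows(rows=[[[0,0,0,0],[0,0,0,0],[0,0,0,0],[0,0,0,0],[0,0,0,0],[0,0,0,0],[0,0,0,0],[0,0,0,0]]], grip=1, newtons=10)

```text
time_s: 4.55
ee_pos: [0.5178, -0.206, 0.0174]
eef_rot: [-2.334, 1.571, -2.601]
force: [-0.3, 0.0, -0.1]
grip_width: 0.0335
```

```bash
python3 - <<'E'
from h import *
o=st()
im,d=shot('scene','scene3')
E
python3 crop.py scene scene3 380 240 100 100 6
```

```text
t 4.55 pos [ 0.5178 -0.206   0.0174] x [-0. -0. -1.] y ang 1.304 F [-0.29  0.02 -0.14] M [ 0.018  0.028 -0.001] w 0.0335 q [-0.44  0.54  1.66 -0.    0.94 -1.75]
```

View pics/scene3_c380_240.png

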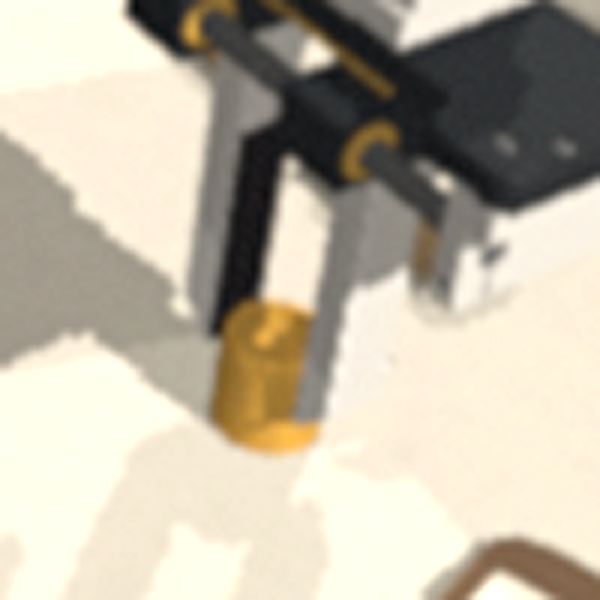

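Emit:
send_rows(rows=[[[0,0,0,0],[0,0,0,0],[0,0,0,0],[0,0,0,0]]])

```text
time_s: 5.0
ee_pos: [0.5178, -0.206, 0.0174]
eef_rot: [3.134, 1.571, 2.867]
force: [1.4, 0.3, 0.3]
grip_width: 0.0294
```

Emit:
send_rows(rows=[[[0,0,5,0],[0,0,5,0],[0,0,5,0],[0,0,10,0],[0,0,20,0],[0,0,30,0],[0,0,30,0],[0,0,0,0],[0,0,0,0]]])

```text
time_s: 5.9
ee_pos: [0.5178, -0.206, 0.123]
eef_rot: [-0.173, 1.57, -0.44]
force: [-0.6, -0.2, -1.3]
grip_width: 0.0296
```

```bash
python3 - <<'E'
from h import *
o=st()
im,d=shot('scene','scene4')
E
python3 crop.py scene scene4 360 160 130 130 5
```

```text
t 5.9 pos [ 0.5178 -0.206   0.123 ] x [ 0.001 -0.    -1.   ] y ang 1.304 F [-0.59 -0.15 -1.28] M [-0.006  0.024  0.028] w 0.0296 q [-0.44  0.4   1.59  0.    1.15 -1.75]
```

View pics/scene4_c360_160.png

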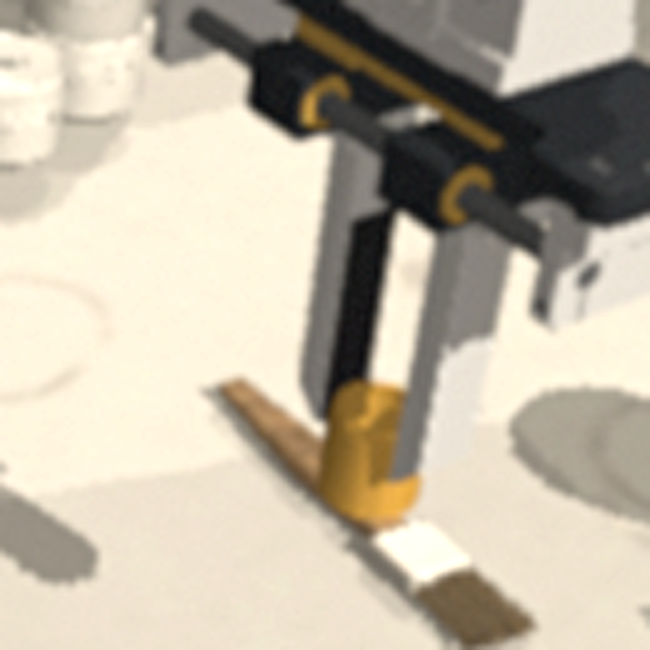

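Emit:
send_rows(rows=[[[-1,15,0,0],[-1,30,0,0],[-1,35,0,0],[-1,35,0,0],[-1,35,0,0],[-1,35,0,0],[-1,35,0,0],[-1,35,0,0],[-1,35,0,0],[-1,25,0,0],[0,12,0,0]]])

```text
time_s: 7.05
ee_pos: [0.5066, 0.1233, 0.1216]
eef_rot: [-2.818, 1.569, -3.083]
force: [-0.0, -0.4, -0.7]
grip_width: 0.0298
```

Emit:
send_rows(rows=[[[0,0,-10,0],[0,0,-10,0],[0,0,0,0],[0,0,0,0]]])

```text
time_s: 7.45
ee_pos: [0.5077, 0.12, 0.1019]
eef_rot: [-2.635, 1.57, -2.903]
force: [-0.5, 0.3, 0.2]
grip_width: 0.0297
```

```bash
python3 - <<'E'
from h import *
o=st()
for n in('top','scene'): shot(n,n+'5')
E
python3 crop.py scene scene5 220 120 140 140 4 0.5075 0.1215 .073; python3 crop.py top top5 200 170 130 110 6 0.5075 0.1215 .05
```

```text
t 7.45 pos [0.5077 0.12   0.1019] x [-0.001 -0.    -1.   ] y ang 1.3027 F [-0.51  0.33  0.17] M [ 0.028 -0.018  0.035] w 0.0297 q [ 0.16  0.35  1.71 -0.    1.08 -1.14]
```

View pics/scene5_c220_120.png

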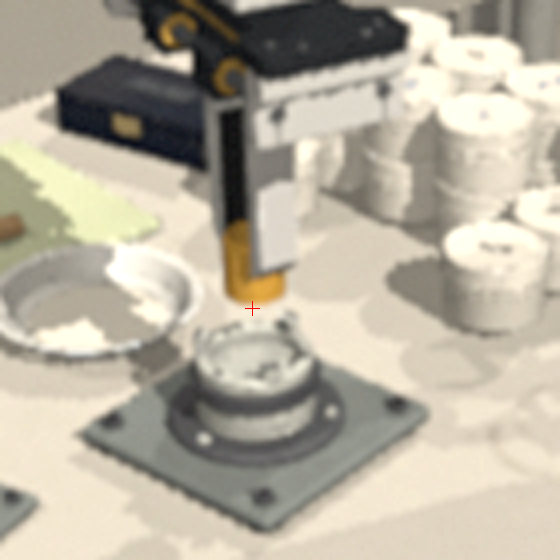

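View pics/top5_c200_170.png

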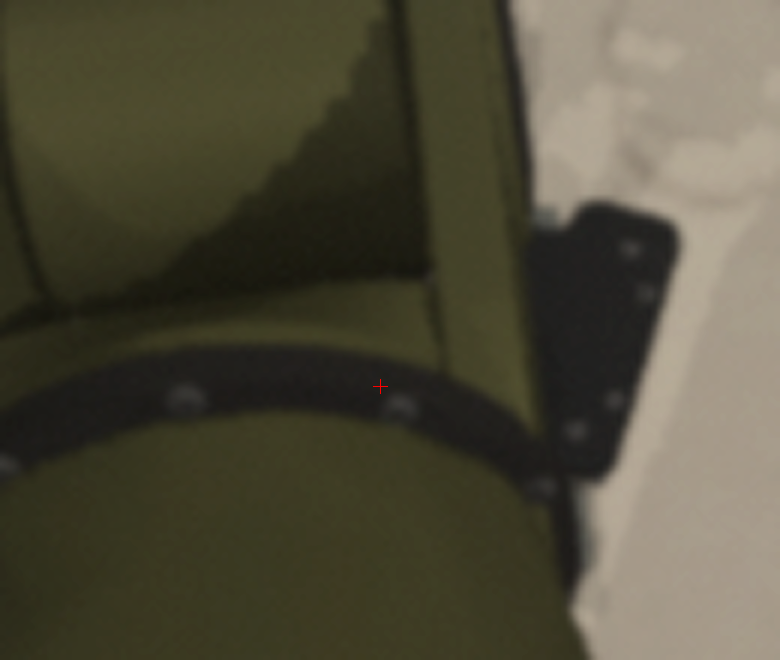

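```bash
python3 crop.py scene scene5 255 165 60 80 9
python3 - <<'E'
from h import *
hd=np.array([.5768,.5833,0]);hd/=np.linalg.norm(hd)
for b in(0,-2,-2.5,-3):
    a=onz('scene',283.3,195.25+b,.0845); f=onz('scene',283.5,235.75+b,.0175)
    print(b,'liner',(a+.015*hd).round(4),'flange',(f+.044*hd).round(4))
E
```

```text
0 liner [0.5102 0.1204 0.0845] flange [0.5048 0.1149 0.0175]
-2 liner [0.5151 0.1259 0.0845] flange [0.5091 0.1199 0.0175]
-2.5 liner [0.5163 0.1273 0.0845] flange [0.5102 0.1211 0.0175]
-3 liner [0.5176 0.1287 0.0845] flange [0.5113 0.1223 0.0175]
```

View pics/scene5_c255_165.png

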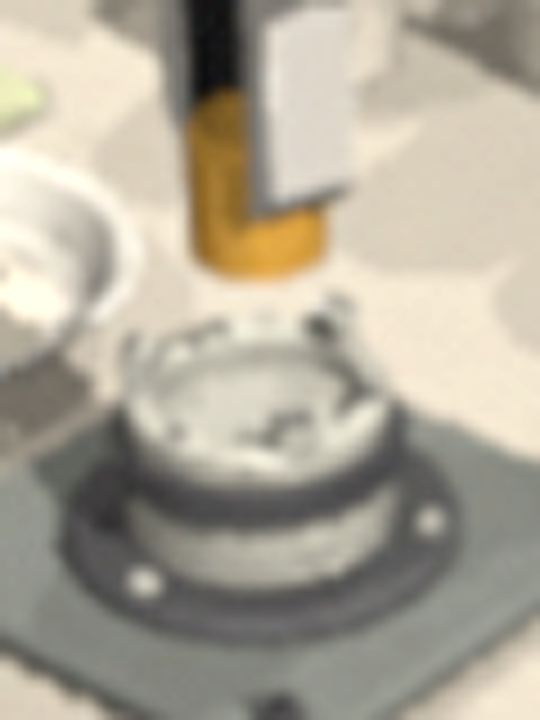

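That resolves it. The "flange front edge" I picked includes the flange's side wall down to z=12 mm. With that corrected, the scene view puts both chuck and liner at depth 0.444 and lateral 0.279, so the liner is centred over the bore. Lowering it now.

Emit:
send_rows(rows=[[[0,0,-8,0],[0,0,-8,0],[0,0,-8,0],[0,0,-5,0],[0,0,-5,0],[0,0,0,0],[0,0,0,0],[0,0,0,0]]])

```text
time_s: 8.35
ee_pos: [0.5079, 0.121, 0.0687]
eef_rot: [0.445, 1.57, 0.178]
force: [-0.0, -0.5, -0.6]
grip_width: 0.0295
```

```bash
python3 - <<'E'
from h import *
o=st()
shot('scene','scene6')
E
python3 crop.py scene scene6 255 165 60 80 9
```

```text
t 8.35 pos [0.5079 0.121  0.0687] x [ 0.  0. -1.] y ang 1.304 F [-0.03 -0.53 -0.59] M [-0.052  0.008  0.059] w 0.0295 q [ 0.16  0.4   1.74  0.    1.01 -1.14]
```

View pics/scene6_c255_165.png

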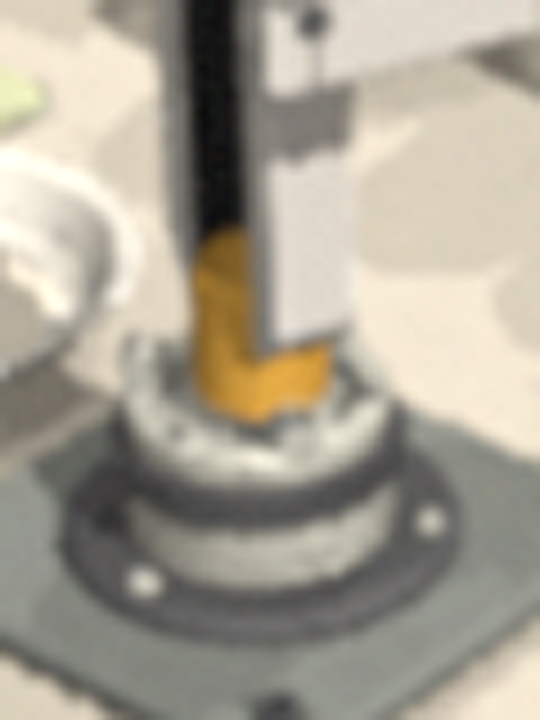

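Now the liner's lower end is among the jaws, centred and with no contact force. Continuing down.

Emit:
send_rows(rows=[[[0,0,-4,0],[0,0,-2,0],[0,0,-1,0],[0,0,-0.5,0],[0,0,0,0],[0,0,0,0]]])

```text
time_s: 9.0
ee_pos: [0.5078, 0.121, 0.061]
eef_rot: [0.327, 1.571, 0.06]
force: [0.3, 0.7, -0.6]
grip_width: 0.0296
```

Emit:
send_rows(rows=[[[0,0,-0.5,0],[0,0,-0.4,0],[0,0,0,0],[0,0,0,0]]])

```text
time_s: 9.4
ee_pos: [0.5079, 0.121, 0.0603]
eef_rot: [0.373, 1.57, 0.106]
force: [-2.0, -0.8, 5.3]
grip_width: 0.0294
```

```bash
python3 - <<'E'
from h import *
o=st()
shot('scene','scene7')
E
python3 crop.py scene scene7 255 165 60 80 9
```

```text
t 9.4 pos [0.5079 0.121  0.0603] x [ 0.  0. -1.] y ang 1.304 F [-1.97 -0.77  5.3 ] M [-0.099  0.305  0.053] w 0.0294 q [ 0.16  0.41  1.74 -0.    0.99 -1.14]
```

View pics/scene7_c255_165.png

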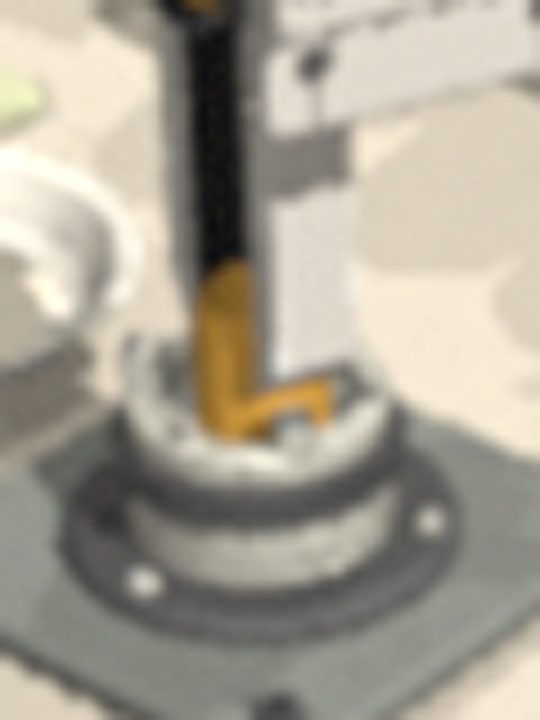

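On the floor: 5 N of reaction at exactly the expected height. Relax 0.4 mm and let go.

Emit:
send_rows(rows=[[[0,0,0.4,0],[0,0,0,0]]])

```text
time_s: 9.65
ee_pos: [0.5078, 0.121, 0.0604]
eef_rot: [2.03, 1.571, 1.763]
force: [0.0, 0.2, 1.9]
grip_width: 0.0298
```

Emit:
send_rows(rows=[[[0,0,0,0],[0,0,0,0],[0,0,0,0],[0,0,0,0],[0,0,0,0],[0,0,0,0],[0,0,0,0],[0,0,0,0]]], grip=-1)

```text
time_s: 10.45
ee_pos: [0.5078, 0.121, 0.0604]
eef_rot: [-2.986, 1.571, 3.031]
force: [-0.2, -0.5, 0.5]
grip_width: 0.0906
```

Emit:
send_rows(rows=[[[0,0,8,0],[0,0,15,0],[0,0,25,0],[0,0,25,0],[0,0,0,0],[0,0,0,0]]])

```text
time_s: 11.05
ee_pos: [0.5079, 0.121, 0.1339]
eef_rot: [0.42, 1.57, 0.153]
force: [0.5, -0.1, -0.1]
grip_width: 0.0941
```

```bash
python3 - <<'E'
from h import *
o=st()
shot('scene','scene8')
E
python3 crop.py scene scene8 245 165 80 80 7
```

```text
t 11.05 pos [0.5079 0.121  0.1339] x [ 0.001  0.    -1.   ] y ang 1.304 F [ 0.5  -0.11 -0.05] M [-0.013  0.021  0.006] w 0.0941 q [ 0.16  0.31  1.68 -0.    1.15 -1.14]
```

View pics/scene8_c245_165.png

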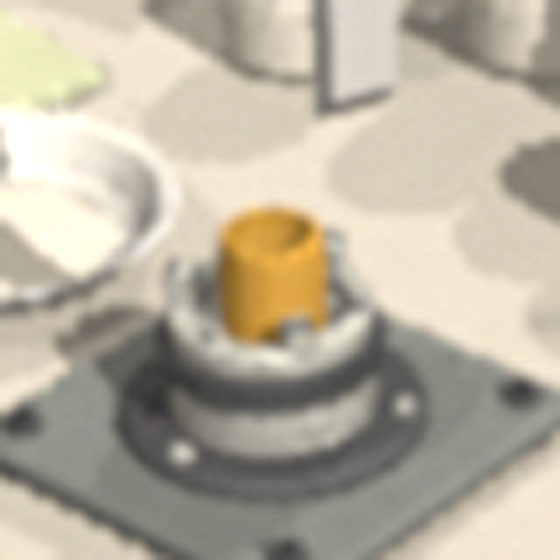

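Standing upright and centred in the bore, let go. Now down around the ring (TCP z ≈ 0.024), then close lightly.

Emit:
send_rows(rows=[[[0,0,-25,0],[0,0,-25,0],[0,0,-25,0],[0,0,-15,0],[0,0,-10,0],[0,0,-7,0],[0,0,-3,0],[0,0,0,0],[0,0,0,0]]])

```text
time_s: 12.0
ee_pos: [0.5081, 0.121, 0.024]
eef_rot: [0.421, 1.57, 0.154]
force: [-0.7, -0.2, 0.3]
grip_width: 0.0936
```

Emit:
send_rows(rows=[[[0,0,0,0],[0,0,0,0],[0,0,0,0],[0,0,0,0],[0,0,0,0],[0,0,0,0],[0,0,0,0],[0,0,0,0]]], grip=1, newtons=6)

```text
time_s: 12.8
ee_pos: [0.5082, 0.1223, 0.0236]
eef_rot: [1.224, 1.568, 0.957]
force: [4.1, 12.2, -2.6]
grip_width: 0.0643
```

```bash
python3 - <<'E'
from h import *
o=st()
M=R.from_euler('xyz',o['eef_rot']).as_matrix(); print('F tool',M.T@o['force'])
shot('scene','scene9')
E
python3 crop.py scene scene9 235 155 100 90 6
```

```text
t 12.8 pos [0.5082 0.1223 0.0236] x [ 0.001  0.002 -1.   ] y ang 1.3041 F [ 4.06 12.16 -2.61] M [ 2.075 -0.564 -0.013] w 0.0643 q [ 0.17  0.47  1.76  0.    0.91 -1.14]
F tool [ 2.63806748 12.79274207  0.70648898]
```

View pics/scene9_c235_155.png

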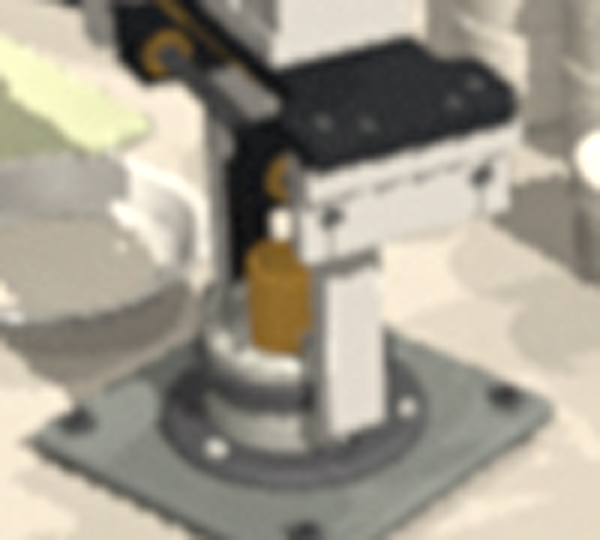

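The ring sits a little to +y of the tool: 12.8 N along tool y, arm displaced 1.3 mm. Re-centring.

Emit:
send_rows(rows=[[[0.4,1.3,0,0],[0,0,0,0],[0,0,0,0],[0,0,0,0]]])

```text
time_s: 13.25
ee_pos: [0.5083, 0.1225, 0.0236]
eef_rot: [1.159, 1.57, 0.892]
force: [0.9, 5.9, 1.1]
grip_width: 0.0638
```

Run:
```python
from h import *
o=st()
M=R.from_euler('xyz',o['eef_rot']).as_matrix(); print('F tool',M.T@o['force'])
```

```text
t 13.25 pos [0.5083 0.1225 0.0236] x [ 0.     0.001 -1.   ] y ang 1.3039 F [0.94 5.86 1.13] M [ 1.023 -0.098 -0.025] w 0.0638 q [ 0.17  0.47  1.76  0.    0.91 -1.14]
F tool [-1.12453554  5.90178695 -0.63774899]
```

Emit:
send_rows(rows=[[[0.3,1.0,0,0],[0,0,0,0],[0,0,0,0],[0,0,0,0]]])

```text
time_s: 13.65
ee_pos: [0.5083, 0.1227, 0.0235]
eef_rot: [-1.884, 1.57, -2.151]
force: [-2.7, -4.7, 5.0]
grip_width: 0.0638
```

Run:
```python
from h import *
for i in range(1):
    o=st()
    M=R.from_euler('xyz',o['eef_rot']).as_matrix(); print('F tool',M.T@o['force'])
```

```text
t 13.65 pos [0.5083 0.1227 0.0235] x [-0.001 -0.001 -1.   ] y ang 1.3039 F [-2.66 -4.75  4.98] M [-1.045  0.472  0.039] w 0.0638 q [ 0.17  0.47  1.76 -0.    0.92 -1.14]
F tool [-4.97396164 -5.2863508  -1.31226775]
```

Emit:
send_rows(rows=[[[-0.1,-0.5,0,0],[0,0,0,0],[0,0,0,0],[0,0,0,0]]], newtons=25)

```text
time_s: 14.05
ee_pos: [0.5083, 0.1227, 0.0235]
eef_rot: [-1.851, 1.571, -2.118]
force: [-2.5, -3.8, 5.3]
grip_width: 0.0631
```

```bash
cat > s.py <<'E'
from h import *
o=st()
M=R.from_euler('xyz',o['eef_rot']).as_matrix(); print('F tool',(M.T@o['force']).round(2),'Mz',o['moment'][2].round(4),'tau6',o['tau'][5].round(4))
E
python3 s.py
```

```text
t 14.05 pos [0.5083 0.1227 0.0235] x [-0. -0. -1.] y ang 1.304 F [-2.54 -3.77  5.27] M [-0.734  0.554  0.012] w 0.0631 q [ 0.17  0.47  1.76 -0.    0.92 -1.14]
F tool [-5.27 -4.31 -1.46] Mz 0.0116 tau6 -0.006
```

Emit:
send_rows(rows=[[[0,0,0,-0.02],[0,0,0,-0.02],[0,0,0,-0.02],[0,0,0,-0.02]]])

```text
time_s: 14.45
ee_pos: [0.5083, 0.1226, 0.0235]
eef_rot: [-1.722, 1.57, -2.07]
force: [-3.5, -3.5, 6.3]
grip_width: 0.0634
```

```bash
python3 s.py
```

```text
t 14.45 pos [0.5083 0.1226 0.0235] x [-0. -0. -1.] y ang 1.2235 F [-3.48 -3.5   6.35] M [-0.887  0.591  0.113] w 0.0634 q [ 0.17  0.47  1.76 -0.    0.92 -1.06]
F tool [-6.35 -4.48 -2.08] Mz 0.1125 tau6 -0.2833
```

Drag reads 0.11 N m, as described. Easing the vertical load and turning on.

Emit:
send_rows(rows=[[[0,0,0.4,-0.03],[0,0,0,-0.04],[0,0,0,-0.04],[0,0,0,-0.04],[0,0,0,-0.03],[0,0,0,-0.02]]])

```text
time_s: 15.05
ee_pos: [0.5082, 0.1224, 0.0235]
eef_rot: [-1.787, 1.57, -2.336]
force: [-1.9, -6.6, 1.0]
grip_width: 0.0636
```

```bash
python3 s.py
```

```text
t 15.05 pos [0.5082 0.1224 0.0235] x [-0.001 -0.001 -1.   ] y ang 1.0223 F [-1.95 -6.65  1.01] M [-1.201  0.291  0.115] w 0.0636 q [ 0.17  0.47  1.76 -0.    0.92 -0.86]
F tool [-1.   -6.69  1.8 ] Mz 0.1147 tau6 -0.0972
```

Emit:
send_rows(rows=[[[0,0,0,-0.01],[0,0,0,-0.01]]])

```text
time_s: 15.25
ee_pos: [0.5082, 0.1224, 0.0235]
eef_rot: [-1.779, 1.57, -2.347]
force: [-2.1, -6.4, 1.2]
grip_width: 0.0632
```

```bash
python3 s.py
```

```text
t 15.25 pos [0.5082 0.1224 0.0235] x [-0.001 -0.001 -1.   ] y ang 1.003 F [-2.14 -6.41  1.19] M [-1.135  0.346  0.112] w 0.0632 q [ 0.17  0.47  1.76 -0.    0.92 -0.84]
F tool [-1.19 -6.56  1.64] Mz 0.112 tau6 -0.0567
```

Emit:
send_rows(rows=[[[0,0,0,-0.01],[0,0,0,-0.01]]])

```text
time_s: 15.45
ee_pos: [0.5081, 0.1223, 0.0235]
eef_rot: [-1.79, 1.57, -2.377]
force: [-2.3, -6.0, 1.3]
grip_width: 0.0634
```

```bash
python3 s.py
```

```text
t 15.45 pos [0.5081 0.1223 0.0235] x [-0.001 -0.001 -1.   ] y ang 0.9831 F [-2.25 -5.97  1.32] M [-1.276  0.336  0.156] w 0.0634 q [ 0.17  0.47  1.76 -0.    0.92 -0.82]
F tool [-1.32 -6.22  1.44] Mz 0.1558 tau6 -0.0741
```

Emit:
send_rows(rows=[[[-0.2,-0.4,0,-0.01],[0,0,0,-0.01]]])

```text
time_s: 15.65
ee_pos: [0.5081, 0.1223, 0.0236]
eef_rot: [-1.837, 1.57, -2.444]
force: [-0.3, -3.9, -2.6]
grip_width: 0.0633
```

```bash
python3 s.py
```

```text
t 15.65 pos [0.5081 0.1223 0.0236] x [-0. -0. -1.] y ang 0.9631 F [-0.33 -3.93 -2.6 ] M [-0.764 -0.029  0.142] w 0.0633 q [ 0.17  0.47  1.76 -0.    0.91 -0.8 ]
F tool [ 2.6  -3.42  1.98] Mz 0.1416 tau6 -0.0876
```

Emit:
send_rows(rows=[[[0,0,0,-0.01],[0,0,0,-0.01]]])

```text
time_s: 15.85
ee_pos: [0.5081, 0.1223, 0.0236]
eef_rot: [-1.937, 1.57, -2.564]
force: [0.5, -4.7, -5.0]
grip_width: 0.0635
```

```bash
python3 s.py
```

```text
t 15.85 pos [0.5081 0.1223 0.0236] x [-0. -0. -1.] y ang 0.9433 F [ 0.45 -4.71 -4.98] M [-0.856 -0.121  0.195] w 0.0635 q [ 0.17  0.47  1.76 -0.    0.92 -0.78]
F tool [ 4.98 -3.55  3.13] Mz 0.195 tau6 -0.0775
```

Emit:
send_rows(rows=[[[0,0,0,-0.01],[0,0,0,-0.01]]])

```text
time_s: 16.05
ee_pos: [0.508, 0.1223, 0.0236]
eef_rot: [-1.937, 1.57, -2.585]
force: [1.2, -4.8, -6.3]
grip_width: 0.0632
```

```bash
python3 s.py; python3 -c "
from h import *
shot('scene','scene10')"; python3 crop.py scene scene10 245 175 70 60 9
```

```text
t 16.05 pos [0.508  0.1223 0.0236] x [-0. -0. -1.] y ang 0.9232 F [ 1.25 -4.75 -6.31] M [-1.008 -0.186  0.162] w 0.0632 q [ 0.17  0.47  1.76 -0.    0.92 -0.76]
F tool [ 6.31 -3.03  3.87] Mz 0.1617 tau6 -0.0777
```

View pics/scene10_c245_175.png

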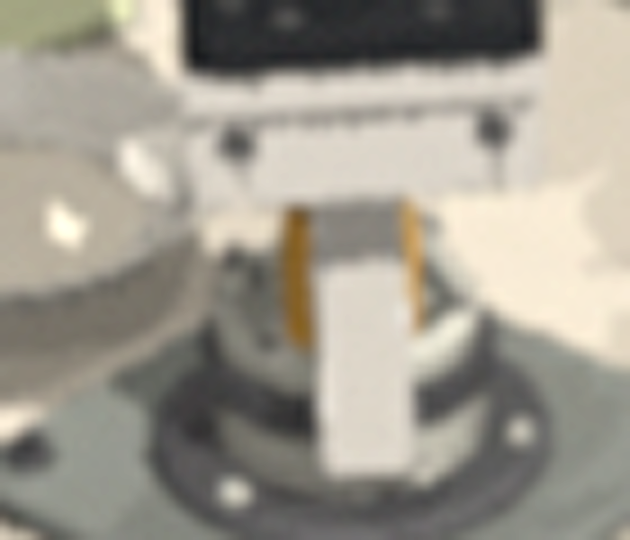

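The ring has turned 0.38 rad. Side loads have crept up, so I'm relieving them before reading the torque again.

Emit:
send_rows(rows=[[[0.2,-0.4,-0.25,0],[0,0,0,0],[0,0,0,-0.01]]])

```text
time_s: 16.4
ee_pos: [0.5081, 0.1222, 0.0236]
eef_rot: [-2.83, 1.57, 2.796]
force: [-3.7, -0.5, -3.8]
grip_width: 0.0634
```

```bash
python3 s.py
```

```text
t 16.4 pos [0.5081 0.1222 0.0236] x [-0.001  0.    -1.   ] y ang 0.9139 F [-3.69 -0.45 -3.77] M [-0.225  0.626  0.113] w 0.0634 q [ 0.17  0.47  1.76  0.    0.92 -0.75]
F tool [ 3.77 -2.61 -2.64] Mz 0.1126 tau6 -0.2504
```

Emit:
send_rows(rows=[[[0,0,0,-0.01],[0,0,0,-0.01]]])

```text
time_s: 16.6
ee_pos: [0.5081, 0.1222, 0.0235]
eef_rot: [-2.679, 1.57, 2.927]
force: [-4.3, -0.5, -2.4]
grip_width: 0.0632
```

```bash
python3 s.py
```

```text
t 16.6 pos [0.5081 0.1222 0.0235] x [-0.001  0.    -1.   ] y ang 0.8932 F [-4.26 -0.48 -2.43] M [0.002 0.854 0.125] w 0.0632 q [ 0.17  0.47  1.76  0.    0.92 -0.73]
F tool [ 2.44 -3.04 -3.02] Mz 0.1253 tau6 -0.083
```

Emit:
send_rows(rows=[[[0,0,0,-0.01],[0,0,0,-0.01]]])

```text
time_s: 16.8
ee_pos: [0.5081, 0.1221, 0.0235]
eef_rot: [-2.628, 1.57, 2.957]
force: [-4.5, 0.7, -1.4]
grip_width: 0.0632
```

```bash
python3 s.py
```

```text
t 16.8 pos [0.5081 0.1221 0.0235] x [-0.001  0.    -1.   ] y ang 0.8732 F [-4.53  0.74 -1.37] M [0.061 1.013 0.12 ] w 0.0632 q [ 0.17  0.47  1.76  0.    0.92 -0.71]
F tool [ 1.38 -2.34 -3.95] Mz 0.1203 tau6 -0.0773
```

Emit:
send_rows(rows=[[[0,0,0,-0.01],[0,0,0,-0.01]]])

```text
time_s: 17.0
ee_pos: [0.5081, 0.1221, 0.0235]
eef_rot: [-2.601, 1.57, 2.964]
force: [-6.5, 1.0, -1.4]
grip_width: 0.0632
```

```bash
python3 s.py
```

```text
t 17.0 pos [0.5081 0.1221 0.0235] x [-0.001  0.    -1.   ] y ang 0.8532 F [-6.48  1.02 -1.39] M [-0.012  1.052  0.075] w 0.0632 q [ 0.17  0.47  1.76  0.    0.92 -0.69]
F tool [ 1.39 -3.49 -5.55] Mz 0.0752 tau6 -0.078
```

Emit:
send_rows(rows=[[[-0.35,0,0,-0.01],[0,0,0,-0.01]]])

```text
time_s: 17.2
ee_pos: [0.508, 0.1221, 0.0236]
eef_rot: [1.36, 1.571, 0.622]
force: [-2.3, 1.3, -3.1]
grip_width: 0.0635
```

```bash
python3 s.py
```

```text
t 17.2 pos [0.508  0.1221 0.0236] x [ 0.  0. -1.] y ang 0.8332 F [-2.28  1.29 -3.09] M [0.055 0.603 0.141] w 0.0635 q [ 0.17  0.47  1.76  0.    0.91 -0.67]
F tool [ 3.09 -0.58 -2.55] Mz 0.1412 tau6 -0.0786
```

Emit:
send_rows(rows=[[[0,0,0,-0.01],[0,0,0,-0.01]]])

```text
time_s: 17.4
ee_pos: [0.5081, 0.122, 0.0236]
eef_rot: [1.58, 1.571, 0.822]
force: [-3.0, 0.4, -3.5]
grip_width: 0.0632
```

```bash
python3 s.py
```

```text
t 17.4 pos [0.5081 0.122  0.0236] x [ 0.  0. -1.] y ang 0.8131 F [-3.04  0.44 -3.55] M [0.116 0.629 0.117] w 0.0632 q [ 0.17  0.47  1.76  0.    0.91 -0.65]
F tool [ 3.55 -1.77 -2.51] Mz 0.1173 tau6 -0.0807
```

Emit:
send_rows(rows=[[[0,0,0,-0.01],[0,0,0,-0.01]]])

```text
time_s: 17.6
ee_pos: [0.508, 0.122, 0.0236]
eef_rot: [-2.993, 1.571, 2.513]
force: [-3.1, 1.7, -3.7]
grip_width: 0.0631
```

```bash
python3 s.py
```

```text
t 17.6 pos [0.508  0.122  0.0236] x [-0.  0. -1.] y ang 0.7932 F [-3.1   1.67 -3.68] M [0.195 0.642 0.144] w 0.0631 q [ 0.17  0.47  1.76  0.    0.91 -0.63]
F tool [ 3.68 -0.98 -3.38] Mz 0.1442 tau6 -0.0809
```

Emit:
send_rows(rows=[[[0,0,0,-0.01],[0,0,0,-0.01]]])

```text
time_s: 17.8
ee_pos: [0.508, 0.122, 0.0236]
eef_rot: [2.352, 1.571, 1.554]
force: [-2.8, 2.2, -4.4]
grip_width: 0.063
```

```bash
python3 s.py;python3 -c "
from h import *
shot('scene','scene11')"; python3 crop.py scene scene11 245 175 70 60 9
```

```text
t 17.8 pos [0.508  0.122  0.0236] x [ 0.  0. -1.] y ang 0.7732 F [-2.81  2.23 -4.38] M [0.181 0.659 0.135] w 0.063 q [ 0.17  0.47  1.76  0.    0.91 -0.61]
F tool [ 4.38 -0.45 -3.56] Mz 0.1354 tau6 -0.0808
```

View pics/scene11_c245_175.png

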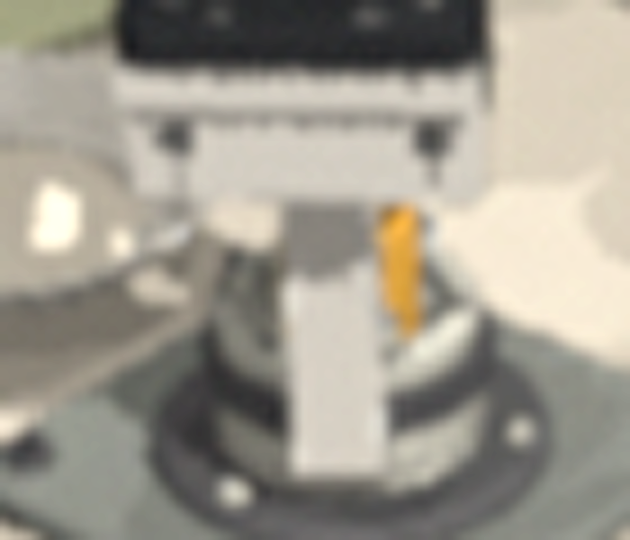

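Still only drag; tau6 reads a steady −0.08. Continuing.

Emit:
send_rows(rows=[[[-0.2,0.1,-0.2,-0.01],[0,0,0,-0.01]]])

```text
time_s: 18.05
ee_pos: [0.508, 0.122, 0.0235]
eef_rot: [0.5, 1.57, -0.318]
force: [-3.4, 0.3, -2.2]
grip_width: 0.0631
```

```bash
python3 s.py
```

```text
t 18.05 pos [0.508  0.122  0.0235] x [ 0. -0. -1.] y ang 0.7532 F [-3.41  0.29 -2.21] M [-0.112  0.615  0.158] w 0.0631 q [ 0.17  0.47  1.76 -0.    0.91 -0.59]
F tool [ 2.21 -2.29 -2.54] Mz 0.1578 tau6 -0.1007
```

Emit:
send_rows(rows=[[[0,0,0,-0.01],[0,0,0,-0.01]]])

```text
time_s: 18.25
ee_pos: [0.5079, 0.122, 0.0235]
eef_rot: [0.324, 1.571, -0.513]
force: [-2.4, -0.8, -0.3]
grip_width: 0.0632
```

```bash
python3 s.py
```

```text
t 18.25 pos [0.5079 0.122  0.0235] x [ 0. -0. -1.] y ang 0.7331 F [-2.45 -0.78 -0.3 ] M [-0.233  0.597  0.142] w 0.0632 q [ 0.17  0.47  1.76 -0.    0.91 -0.57]
F tool [ 0.3  -2.34 -1.06] Mz 0.1417 tau6 -0.0789
```

Emit:
send_rows(rows=[[[0,0,0,-0.01],[0,0,0,-0.01]]])

```text
time_s: 18.45
ee_pos: [0.5079, 0.122, 0.0235]
eef_rot: [0.441, 1.571, -0.417]
force: [-2.2, -1.4, -0.3]
grip_width: 0.0634
```

```bash
python3 s.py
```

```text
t 18.45 pos [0.5079 0.122  0.0235] x [ 0. -0. -1.] y ang 0.7132 F [-2.24 -1.44 -0.29] M [-0.388  0.65   0.169] w 0.0634 q [ 0.17  0.47  1.76 -0.    0.91 -0.55]
F tool [ 0.29 -2.63 -0.38] Mz 0.1688 tau6 -0.0781
```

Emit:
send_rows(rows=[[[0,0,0,-0.01],[0,0,0,-0.01]]])

```text
time_s: 18.65
ee_pos: [0.5079, 0.122, 0.0235]
eef_rot: [0.316, 1.571, -0.562]
force: [-2.0, -1.5, 1.9]
grip_width: 0.0632
```

```bash
python3 s.py
```

```text
t 18.65 pos [0.5079 0.122  0.0235] x [ 0. -0. -1.] y ang 0.6932 F [-1.95 -1.46  1.9 ] M [-0.546  0.666  0.169] w 0.0632 q [ 0.17  0.47  1.76 -0.    0.91 -0.53]
F tool [-1.9  -2.43 -0.13] Mz 0.1692 tau6 -0.0774
```

Emit:
send_rows(rows=[[[0,0,0,-0.01],[0,0,0,-0.01]]])

```text
time_s: 18.85
ee_pos: [0.5079, 0.122, 0.0235]
eef_rot: [0.03, 1.571, -0.868]
force: [-3.6, -3.1, 1.7]
grip_width: 0.0631
```

```bash
python3 s.py
```

```text
t 18.85 pos [0.5079 0.122  0.0235] x [ 0. -0. -1.] y ang 0.6732 F [-3.56 -3.14  1.71] M [-0.594  0.735  0.139] w 0.0631 q [ 0.17  0.47  1.76 -0.    0.91 -0.51]
F tool [-1.7  -4.74  0.24] Mz 0.1391 tau6 -0.0766
```

Emit:
send_rows(rows=[[[-0.25,-0.2,0,-0.01],[0,0,0,-0.01]]])

```text
time_s: 19.05
ee_pos: [0.5078, 0.122, 0.0235]
eef_rot: [1.171, 1.57, 0.253]
force: [-1.6, -0.7, 1.3]
grip_width: 0.063
```

```bash
python3 s.py
```

```text
t 19.05 pos [0.5078 0.122  0.0235] x [ 0.001  0.    -1.   ] y ang 0.6532 F [-1.56 -0.7   1.26] M [-0.394  0.358  0.101] w 0.063 q [ 0.17  0.47  1.76  0.    0.91 -0.49]
F tool [-1.26 -1.67 -0.39] Mz 0.1013 tau6 -0.0848
```

Emit:
send_rows(rows=[[[0,0,0,-0.01],[0,0,0,-0.01]]])

```text
time_s: 19.25
ee_pos: [0.5078, 0.1219, 0.0235]
eef_rot: [1.082, 1.57, 0.144]
force: [-0.9, -1.9, 1.2]
grip_width: 0.0632
```

```bash
python3 s.py
```

```text
t 19.25 pos [0.5078 0.1219 0.0235] x [ 0.001  0.    -1.   ] y ang 0.6332 F [-0.86 -1.88  1.21] M [-0.353  0.198  0.098] w 0.0632 q [ 0.17  0.47  1.76 -0.    0.91 -0.47]
F tool [-1.21 -1.8   1.01] Mz 0.0982 tau6 -0.0812
```

Emit:
send_rows(rows=[[[0,0,0,-0.01],[0,0,0,-0.01]]])

```text
time_s: 19.45
ee_pos: [0.5078, 0.1219, 0.0235]
eef_rot: [1.191, 1.57, 0.233]
force: [0.2, -1.1, 2.0]
grip_width: 0.0633
```

```bash
python3 s.py
```

```text
t 19.45 pos [0.5078 0.1219 0.0235] x [ 0.001  0.    -1.   ] y ang 0.6131 F [ 0.2  -1.08  2.04] M [-0.278  0.129  0.181] w 0.0633 q [ 0.17  0.47  1.76  0.    0.91 -0.45]
F tool [-2.04 -0.46  1.  ] Mz 0.1814 tau6 -0.0817
```

Emit:
send_rows(rows=[[[0,0,0,-0.01],[0,0,0,-0.01]]])

```text
time_s: 19.65
ee_pos: [0.5078, 0.1219, 0.0235]
eef_rot: [1.132, 1.57, 0.155]
force: [1.0, -1.3, 2.0]
grip_width: 0.063
```

```bash
python3 s.py
```

```text
t 19.65 pos [0.5078 0.1219 0.0235] x [ 0.  0. -1.] y ang 0.5931 F [ 0.99 -1.26  2.  ] M [-0.283 -0.019  0.154] w 0.063 q [ 0.17  0.47  1.76 -0.    0.91 -0.43]
F tool [-2.    0.12  1.6 ] Mz 0.1538 tau6 -0.0822
```

Emit:
send_rows(rows=[[[0,0,0,-0.01],[0,0,0,-0.01]]])

```text
time_s: 19.85
ee_pos: [0.5077, 0.1219, 0.0235]
eef_rot: [1.07, 1.57, 0.072]
force: [0.4, -1.5, 2.1]
grip_width: 0.0633
```

```bash
python3 s.py
```

```text
t 19.85 pos [0.5077 0.1219 0.0235] x [ 0.  0. -1.] y ang 0.5731 F [ 0.42 -1.53  2.1 ] M [-0.316 -0.045  0.154] w 0.0633 q [ 0.17  0.47  1.76 -0.    0.91 -0.41]
F tool [-2.1  -0.48  1.51] Mz 0.1542 tau6 -0.0825
```

Turned 0.73 rad, still only drag. Continuing.

Emit:
send_rows(rows=[[[0.1,-0.1,0.1,-0.01],[0,0,0,-0.01]]])

```text
time_s: 20.05
ee_pos: [0.5077, 0.1218, 0.0235]
eef_rot: [1.922, 1.571, 0.904]
force: [2.0, 0.2, 2.4]
grip_width: 0.0634
```

```bash
python3 s.py
```

```text
t 20.05 pos [0.5077 0.1218 0.0235] x [ 0.  0. -1.] y ang 0.5531 F [1.95 0.25 2.39] M [-0.028 -0.17   0.13 ] w 0.0634 q [ 0.17  0.47  1.76  0.    0.91 -0.39]
F tool [-2.39  1.79  0.82] Mz 0.1296 tau6 -0.0866
```

Emit:
send_rows(rows=[[[0,0,0,-0.01],[0,0,0,-0.01]]])

```text
time_s: 20.25
ee_pos: [0.5077, 0.1218, 0.0235]
eef_rot: [2.027, 1.571, 0.99]
force: [0.9, 0.0, 2.3]
grip_width: 0.0631
```

```bash
python3 s.py
```

```text
t 20.25 pos [0.5077 0.1218 0.0235] x [ 0.  0. -1.] y ang 0.5332 F [0.89 0.02 2.28] M [-0.014 -0.109  0.082] w 0.0631 q [ 0.17  0.47  1.76  0.    0.91 -0.37]
F tool [-2.28  0.77  0.43] Mz 0.0822 tau6 -0.0835
```

Emit:
send_rows(rows=[[[0,0,0,-0.01],[0,0,0,-0.01]]])

```text
time_s: 20.45
ee_pos: [0.5077, 0.1218, 0.0235]
eef_rot: [2.58, 1.571, 1.523]
force: [0.6, 1.2, 2.6]
grip_width: 0.0633
```

```bash
python3 s.py
```

```text
t 20.45 pos [0.5077 0.1218 0.0235] x [ 0.  0. -1.] y ang 0.5132 F [0.55 1.17 2.63] M [ 0.05  -0.099  0.136] w 0.0633 q [ 0.17  0.47  1.76  0.    0.91 -0.35]
F tool [-2.63  1.06 -0.75] Mz 0.1361 tau6 -0.0834
```

Emit:
send_rows(rows=[[[0,0,0,-0.01],[0,0,0,-0.01]]])

```text
time_s: 20.65
ee_pos: [0.5077, 0.1218, 0.0235]
eef_rot: [-2.416, 1.571, 2.79]
force: [0.6, 0.3, 2.3]
grip_width: 0.0636
```

```bash
python3 s.py
```

```text
t 20.65 pos [0.5077 0.1218 0.0235] x [-0.  0. -1.] y ang 0.4932 F [0.64 0.32 2.3 ] M [ 0.065 -0.017  0.106] w 0.0636 q [ 0.17  0.47  1.76  0.    0.91 -0.33]
F tool [-2.3   0.72  0.02] Mz 0.1059 tau6 -0.0832
```

Emit:
send_rows(rows=[[[0,0,0,-0.01],[0,0,0,-0.01]]])

```text
time_s: 20.85
ee_pos: [0.5077, 0.1218, 0.0235]
eef_rot: [-2.326, 1.571, 2.859]
force: [0.5, 1.3, 2.8]
grip_width: 0.0634
```

```bash
python3 s.py;python3 -c "
from h import *
shot('scene','scene12')"; python3 crop.py scene scene12 245 175 70 60 9
```

```text
t 20.85 pos [0.5077 0.1218 0.0235] x [-0.  0. -1.] y ang 0.4732 F [0.52 1.3  2.81] M [0.076 0.028 0.081] w 0.0634 q [ 0.17  0.47  1.76  0.    0.91 -0.31]
F tool [-2.81  1.06 -0.92] Mz 0.0809 tau6 -0.0828
```

View pics/scene12_c245_175.png

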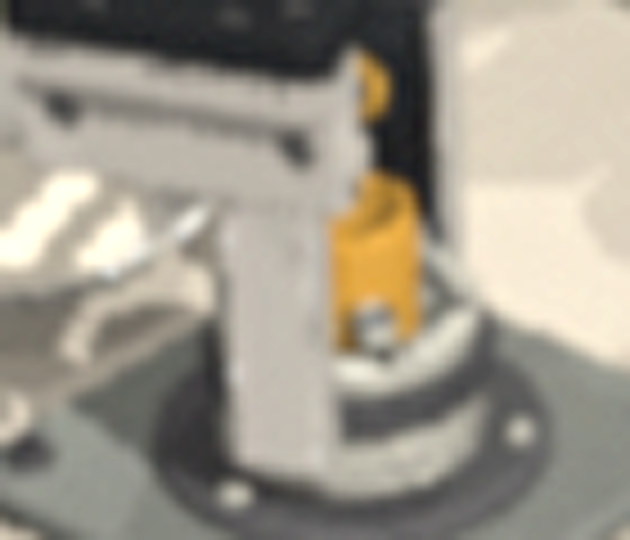

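Turned 0.83 rad. The front jaw at crop (375,320) has moved close to the liner; torque is still drag. Continuing in small steps.

Emit:
send_rows(rows=[[[0,0,0,-0.01],[0,0,0,-0.01]]])

```text
time_s: 21.1
ee_pos: [0.5076, 0.1218, 0.0235]
eef_rot: [-1.987, 1.571, -3.105]
force: [-0.9, 0.7, 3.4]
grip_width: 0.063
```

```bash
python3 s.py
```

```text
t 21.1 pos [0.5076 0.1218 0.0235] x [-0. -0. -1.] y ang 0.4532 F [-0.88  0.72  3.4 ] M [0.091 0.107 0.127] w 0.063 q [ 0.17  0.47  1.76  0.    0.91 -0.29]
F tool [-3.4  -0.48 -1.04] Mz 0.1266 tau6 -0.1071
```

Emit:
send_rows(rows=[[[0,0,0,-0.01],[0,0,0,-0.01]]])

```text
time_s: 21.3
ee_pos: [0.5076, 0.1217, 0.0235]
eef_rot: [-1.776, 1.571, -2.914]
force: [0.1, 0.4, 3.9]
grip_width: 0.0631
```

```bash
python3 s.py
```

```text
t 21.3 pos [0.5076 0.1217 0.0235] x [-0. -0. -1.] y ang 0.4331 F [0.13 0.4  3.94] M [0.019 0.234 0.147] w 0.0631 q [ 0.17  0.47  1.76 -0.    0.91 -0.27]
F tool [-3.94  0.28 -0.31] Mz 0.1473 tau6 -0.0817
```

Emit:
send_rows(rows=[[[0,0,0,-0.01],[0,0,0,-0.01]]])

```text
time_s: 21.5
ee_pos: [0.5076, 0.1218, 0.0235]
eef_rot: [-1.814, 1.571, -2.972]
force: [-2.0, -0.1, 4.1]
grip_width: 0.0632
```

```bash
python3 s.py
```

```text
t 21.5 pos [0.5076 0.1218 0.0235] x [-0. -0. -1.] y ang 0.4132 F [-1.96 -0.08  4.15] M [0.017 0.353 0.139] w 0.0632 q [ 0.17  0.47  1.76 -0.    0.91 -0.25]
F tool [-4.15 -1.83 -0.71] Mz 0.1392 tau6 -0.0801
```

Emit:
send_rows(rows=[[[0,0,0,-0.01],[0,0,0,-0.01]]])

```text
time_s: 21.7
ee_pos: [0.5076, 0.1218, 0.0235]
eef_rot: [-1.665, 1.571, -2.842]
force: [-1.4, 0.5, 4.5]
grip_width: 0.0634
```

```bash
python3 s.py
```

```text
t 21.7 pos [0.5076 0.1218 0.0235] x [-0. -0. -1.] y ang 0.3932 F [-1.41  0.5   4.46] M [-0.053  0.462  0.1  ] w 0.0634 q [ 0.17  0.47  1.76 -0.    0.91 -0.23]
F tool [-4.46 -1.11 -1.  ] Mz 0.0998 tau6 -0.0767
```

Emit:
send_rows(rows=[[[0,0,0,-0.01],[0,0,0,-0.01]]])

```text
time_s: 21.9
ee_pos: [0.5076, 0.1217, 0.0235]
eef_rot: [-1.75, 1.571, -2.948]
force: [-2.6, 0.0, 5.7]
grip_width: 0.0632
```

```bash
python3 s.py
```

```text
t 21.9 pos [0.5076 0.1217 0.0235] x [-0. -0. -1.] y ang 0.3731 F [-2.57  0.04  5.72] M [-0.091  0.608  0.134] w 0.0632 q [ 0.17  0.47  1.76 -0.    0.91 -0.21]
F tool [-5.72 -2.38 -0.98] Mz 0.1337 tau6 -0.0759
```

Emit:
send_rows(rows=[[[-0.1,0,0.25,-0.01],[0,0,0,-0.01]]])

```text
time_s: 22.1
ee_pos: [0.5075, 0.1217, 0.0235]
eef_rot: [-1.435, 1.571, -2.652]
force: [-0.7, 0.0, 0.2]
grip_width: 0.0635
```

```bash
python3 s.py
```

```text
t 22.1 pos [0.5075 0.1217 0.0235] x [-0. -0. -1.] y ang 0.3532 F [-0.75  0.03  0.23] M [-0.038  0.139  0.072] w 0.0635 q [ 0.17  0.47  1.76 -0.    0.91 -0.19]
F tool [-0.23 -0.69 -0.28] Mz 0.0717 tau6 -0.0779
```

Emit:
send_rows(rows=[[[0,0,0,-0.01],[0,0,0,-0.01]]])

```text
time_s: 22.3
ee_pos: [0.5075, 0.1217, 0.0235]
eef_rot: [-1.56, 1.571, -2.797]
force: [0.2, -0.1, -1.2]
grip_width: 0.0635
```

```bash
python3 s.py
```

```text
t 22.3 pos [0.5075 0.1217 0.0235] x [-0. -0. -1.] y ang 0.3332 F [ 0.16 -0.1  -1.21] M [0.025 0.137 0.122] w 0.0635 q [ 0.17  0.47  1.76 -0.    0.91 -0.17]
F tool [1.21 0.12 0.15] Mz 0.1216 tau6 -0.0787
```

Emit:
send_rows(rows=[[[0,0,0,-0.01],[0,0,0,-0.01]]])

```text
time_s: 22.5
ee_pos: [0.5075, 0.1217, 0.0236]
eef_rot: [-1.645, 1.57, -2.903]
force: [-0.1, -1.1, -2.5]
grip_width: 0.0635
```

```bash
python3 s.py
```

```text
t 22.5 pos [0.5075 0.1217 0.0236] x [-0. -0. -1.] y ang 0.3132 F [-0.06 -1.08 -2.48] M [-0.095  0.114  0.117] w 0.0635 q [ 0.17  0.47  1.76 -0.    0.91 -0.15]
F tool [ 2.48 -0.39  1.01] Mz 0.1168 tau6 -0.0789
```

Emit:
send_rows(rows=[[[0,0,0,-0.01],[0,0,0,-0.01]]])

```text
time_s: 22.7
ee_pos: [0.5074, 0.1217, 0.0236]
eef_rot: [-1.605, 1.57, -2.882]
force: [-0.2, -0.3, -4.7]
grip_width: 0.0633
```

```bash
python3 s.py;python3 -c "
from h import *
shot('scene','scene13')"; python3 crop.py scene scene13 245 175 70 60 9
```

```text
t 22.7 pos [0.5074 0.1217 0.0236] x [-0. -0. -1.] y ang 0.2932 F [-0.24 -0.32 -4.71] M [-0.103  0.118  0.123] w 0.0633 q [ 0.17  0.47  1.76 -0.    0.91 -0.13]
F tool [ 4.71 -0.32  0.24] Mz 0.123 tau6 -0.0787
```

View pics/scene13_c245_175.png

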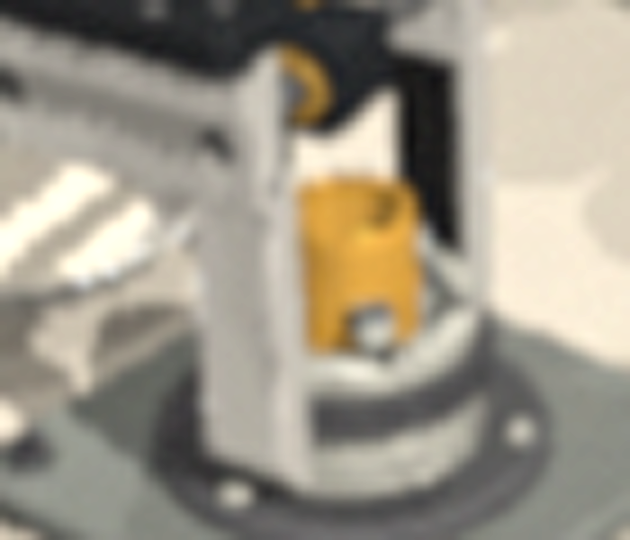

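Turned 1.01 rad, still drag only. Continuing (bite expected by about 1.17).

Emit:
send_rows(rows=[[[0,0,-0.2,-0.01],[0,0,0,-0.01]]])

```text
time_s: 22.95
ee_pos: [0.5074, 0.1217, 0.0236]
eef_rot: [-1.634, 1.57, -2.932]
force: [-2.4, -1.2, -1.0]
grip_width: 0.0632
```

```bash
python3 s.py
```

```text
t 22.95 pos [0.5074 0.1217 0.0236] x [-0. -0. -1.] y ang 0.2732 F [-2.36 -1.18 -0.96] M [-0.152  0.464  0.191] w 0.0632 q [ 0.17  0.47  1.76 -0.    0.91 -0.11]
F tool [ 0.96 -2.59  0.5 ] Mz 0.1908 tau6 -0.1011
```

Emit:
send_rows(rows=[[[0,0,0,-0.01],[0,0,0,-0.01]]])

```text
time_s: 23.15
ee_pos: [0.5074, 0.1217, 0.0235]
eef_rot: [-1.544, 1.57, -2.862]
force: [-2.4, -0.4, -1.5]
grip_width: 0.0631
```

```bash
python3 s.py
```

```text
t 23.15 pos [0.5074 0.1217 0.0235] x [-0. -0. -1.] y ang 0.2532 F [-2.43 -0.42 -1.51] M [-0.288  0.733  0.107] w 0.0631 q [ 0.17  0.47  1.76 -0.    0.91 -0.09]
F tool [ 1.52 -2.45 -0.2 ] Mz 0.1074 tau6 -0.0751
```

Emit:
send_rows(rows=[[[0,0,0,-0.01],[0,0,0,-0.01]]])

```text
time_s: 23.35
ee_pos: [0.5074, 0.1217, 0.0235]
eef_rot: [-1.525, 1.57, -2.862]
force: [-3.4, -1.6, -0.2]
grip_width: 0.0635
```

```bash
python3 s.py
```

```text
t 23.35 pos [0.5074 0.1217 0.0235] x [-0. -0. -1.] y ang 0.2332 F [-3.44 -1.58 -0.22] M [-0.408  0.912  0.114] w 0.0635 q [ 0.17  0.47  1.76 -0.    0.91 -0.07]
F tool [ 0.22 -3.72  0.74] Mz 0.1136 tau6 -0.0734
```

Emit:
send_rows(rows=[[[0,0,0,-0.01],[0,0,0,-0.01]]])

```text
time_s: 23.55
ee_pos: [0.5074, 0.1217, 0.0235]
eef_rot: [-1.546, 1.57, -2.904]
force: [-5.2, -0.8, 0.9]
grip_width: 0.0636
```

```bash
python3 s.py
```

```text
t 23.55 pos [0.5074 0.1217 0.0235] x [-0.001 -0.    -1.   ] y ang 0.2132 F [-5.17 -0.75  0.92] M [-0.455  1.092  0.171] w 0.0636 q [ 0.17  0.47  1.76 -0.    0.91 -0.05]
F tool [-0.92 -5.22 -0.36] Mz 0.171 tau6 -0.0666
```

Emit:
send_rows(rows=[[[-0.4,-0.1,0,-0.01],[0,0,0,-0.005]]])

```text
time_s: 23.75
ee_pos: [0.5074, 0.1217, 0.0236]
eef_rot: [1.578, 1.57, 0.205]
force: [-0.5, -0.9, -1.9]
grip_width: 0.0632
```

```bash
python3 s.py
```

```text
t 23.75 pos [0.5074 0.1217 0.0236] x [ 0.001  0.    -1.   ] y ang 0.1983 F [-0.49 -0.92 -1.86] M [-0.276  0.517  0.098] w 0.0632 q [ 0.17  0.47  1.76  0.    0.91 -0.03]
F tool [ 1.86 -0.66  0.8 ] Mz 0.0985 tau6 0.1368
```

Emit:
send_rows(rows=[[[0,0,0,-0.01],[0,0,0,-0.005]]])

```text
time_s: 23.95
ee_pos: [0.5073, 0.1217, 0.0236]
eef_rot: [1.587, 1.57, 0.2]
force: [-1.0, -1.3, -1.6]
grip_width: 0.0634
```

```bash
python3 s.py
```

```text
t 23.95 pos [0.5073 0.1217 0.0236] x [ 0.  0. -1.] y ang 0.1834 F [-1.04 -1.27 -1.57] M [-0.252  0.401  0.138] w 0.0634 q [ 0.17  0.47  1.76  0.    0.91 -0.02]
F tool [ 1.57 -1.25  1.06] Mz 0.1385 tau6 0.1313
```

Emit:
send_rows(rows=[[[0,0,0,-0.01],[0,0,0,-0.005]]])

```text
time_s: 24.15
ee_pos: [0.5073, 0.1217, 0.0236]
eef_rot: [1.439, 1.571, 0.036]
force: [-0.6, -0.6, -2.5]
grip_width: 0.0635
```

```bash
python3 s.py
```

```text
t 24.15 pos [0.5073 0.1217 0.0236] x [ 0.  0. -1.] y ang 0.1684 F [-0.58 -0.65 -2.5 ] M [-0.214  0.258  0.181] w 0.0635 q [ 0.17  0.47  1.76 -0.    0.91 -0.  ]
F tool [ 2.5  -0.68  0.54] Mz 0.1809 tau6 0.1467
```

Emit:
send_rows(rows=[[[0,0,0,-0.01],[0,0,0,-0.005]]])

```text
time_s: 24.35
ee_pos: [0.5073, 0.1217, 0.0236]
eef_rot: [1.528, 1.571, 0.111]
force: [0.2, -1.5, -2.9]
grip_width: 0.0632
```

```bash
python3 s.py
```

```text
t 24.35 pos [0.5073 0.1217 0.0236] x [ 0.  0. -1.] y ang 0.1534 F [ 0.15 -1.46 -2.91] M [-0.152  0.186  0.199] w 0.0632 q [ 0.17  0.47  1.76 -0.    0.91  0.01]
F tool [ 2.91 -0.07  1.47] Mz 0.1994 tau6 0.1619
```

Torque may be starting to rise (0.14 → 0.18 → 0.20). Stepping finer.

Emit:
send_rows(rows=[[[0,0,0,-0.005]]])

```text
time_s: 24.45
ee_pos: [0.5073, 0.1217, 0.0236]
eef_rot: [1.529, 1.571, 0.107]
force: [-0.6, -0.0, -2.8]
grip_width: 0.0632
```

```bash
python3 s.py
```

```text
t 24.45 pos [0.5073 0.1217 0.0236] x [ 0.  0. -1.] y ang 0.1486 F [-0.61 -0.02 -2.79] M [-0.169  0.188  0.239] w 0.0632 q [ 0.17  0.47  1.76 -0.    0.91  0.02]
F tool [ 2.79 -0.61 -0.07] Mz 0.2388 tau6 0.1053
```

Emit:
send_rows(rows=[[[0,0,0,-0.005]]])

```text
time_s: 24.55
ee_pos: [0.5072, 0.1217, 0.0236]
eef_rot: [1.689, 1.571, 0.261]
force: [0.5, -0.2, -2.6]
grip_width: 0.0632
```

```bash
python3 s.py
```

```text
t 24.55 pos [0.5072 0.1217 0.0236] x [ 0.  0. -1.] y ang 0.1436 F [ 0.53 -0.22 -2.55] M [-0.209  0.139  0.194] w 0.0632 q [0.17 0.47 1.76 0.   0.91 0.02]
F tool [2.55 0.49 0.3 ] Mz 0.1935 tau6 0.0951
```

Emit:
send_rows(rows=[[[0,0,0,-0.005]]])

```text
time_s: 24.65
ee_pos: [0.5072, 0.1217, 0.0236]
eef_rot: [1.547, 1.571, 0.115]
force: [0.4, -0.9, -2.4]
grip_width: 0.0633
```

```bash
python3 s.py
```

```text
t 24.65 pos [0.5072 0.1217 0.0236] x [ 0.  0. -1.] y ang 0.1387 F [ 0.38 -0.94 -2.39] M [-0.174  0.136  0.201] w 0.0633 q [ 0.17  0.47  1.76 -0.    0.91  0.03]
F tool [2.39 0.24 0.98] Mz 0.2005 tau6 0.0984
```

Emit:
send_rows(rows=[[[0,0,0,-0.005]]])

```text
time_s: 24.75
ee_pos: [0.5072, 0.1217, 0.0235]
eef_rot: [1.567, 1.571, 0.13]
force: [0.8, -0.7, -2.8]
grip_width: 0.0631
```

```bash
python3 s.py
```

```text
t 24.75 pos [0.5072 0.1217 0.0235] x [ 0.  0. -1.] y ang 0.1336 F [ 0.8  -0.73 -2.77] M [-0.15   0.115  0.22 ] w 0.0631 q [ 0.17  0.47  1.76 -0.    0.91  0.03]
F tool [2.77 0.7  0.83] Mz 0.2202 tau6 0.1036
```

Bite begun (about +0.09 N m). Continuing to about +0.17.

Emit:
send_rows(rows=[[[0,0,0,-0.005],[0,0,0,-0.005]]])

```text
time_s: 24.95
ee_pos: [0.5072, 0.1217, 0.0236]
eef_rot: [1.889, 1.571, 0.442]
force: [0.2, 0.3, -2.6]
grip_width: 0.0634
```

```bash
python3 s.py
```

```text
t 24.95 pos [0.5072 0.1217 0.0236] x [ 0.  0. -1.] y ang 0.1236 F [ 0.2   0.26 -2.6 ] M [-0.154  0.12   0.233] w 0.0634 q [0.17 0.47 1.76 0.   0.91 0.04]
F tool [ 2.6   0.23 -0.24] Mz 0.233 tau6 0.1146
```

Emit:
send_rows(rows=[[[0,0,0,-0.005]]])

```text
time_s: 25.05
ee_pos: [0.5072, 0.1217, 0.0235]
eef_rot: [1.329, 1.571, -0.123]
force: [0.2, -0.7, -2.9]
grip_width: 0.0631
```

```bash
python3 s.py
```

```text
t 25.05 pos [0.5072 0.1217 0.0235] x [ 0. -0. -1.] y ang 0.1186 F [ 0.16 -0.7  -2.86] M [-0.2    0.067  0.232] w 0.0631 q [ 0.17  0.47  1.76 -0.    0.91  0.05]
F tool [2.86 0.07 0.72] Mz 0.2322 tau6 0.1201
```

Emit:
send_rows(rows=[[[0,0,0,-0.005]]])

```text
time_s: 25.15
ee_pos: [0.5072, 0.1217, 0.0236]
eef_rot: [1.382, 1.571, -0.076]
force: [0.5, -0.7, -3.5]
grip_width: 0.0633
```

```bash
python3 s.py
```

```text
t 25.15 pos [0.5072 0.1217 0.0236] x [ 0. -0. -1.] y ang 0.1136 F [ 0.5  -0.73 -3.47] M [-0.162  0.043  0.249] w 0.0633 q [ 0.17  0.47  1.76 -0.    0.91  0.05]
F tool [3.47 0.41 0.78] Mz 0.2494 tau6 0.1256
```

Emit:
send_rows(rows=[[[0,0,0,-0.005],[0,0,0,-0.005],[0,0,0,-0.005]]])

```text
time_s: 25.45
ee_pos: [0.5072, 0.1217, 0.0236]
eef_rot: [2.208, 1.571, 0.736]
force: [-0.1, 0.4, -2.1]
grip_width: 0.0636
```

```bash
python3 s.py
```

```text
t 25.45 pos [0.5072 0.1217 0.0236] x [ 0.  0. -1.] y ang 0.0986 F [-0.13  0.4  -2.08] M [-0.158  0.065  0.189] w 0.0636 q [0.17 0.47 1.76 0.   0.91 0.07]
F tool [ 2.08 -0.09 -0.41] Mz 0.189 tau6 0.1423
```

Emit:
send_rows(rows=[[[0,0,0,-0.005],[0,0,0,-0.005]]])

```text
time_s: 25.65
ee_pos: [0.5072, 0.1217, 0.0236]
eef_rot: [0.759, 1.571, -0.723]
force: [0.0, -0.8, -2.8]
grip_width: 0.0635
```

```bash
python3 s.py
```

```text
t 25.65 pos [0.5072 0.1217 0.0236] x [ 0. -0. -1.] y ang 0.0886 F [ 0.02 -0.83 -2.8 ] M [-0.155  0.103  0.281] w 0.0635 q [ 0.17  0.47  1.76 -0.    0.91  0.08]
F tool [ 2.8  -0.06  0.83] Mz 0.2813 tau6 0.1538
```

Emit:
send_rows(rows=[[[0,0,0,-0.005]]])

```text
time_s: 25.75
ee_pos: [0.5072, 0.1217, 0.0235]
eef_rot: [-1.639, 1.571, -3.126]
force: [0.1, 0.2, -2.7]
grip_width: 0.0632
```

```bash
python3 s.py
```

```text
t 25.75 pos [0.5072 0.1217 0.0235] x [-0. -0. -1.] y ang 0.0836 F [ 0.09  0.17 -2.75] M [-0.153  0.096  0.261] w 0.0632 q [0.17 0.47 1.76 0.   0.91 0.08]
F tool [ 2.75  0.1  -0.16] Mz 0.2612 tau6 0.1595
```

Emit:
send_rows(rows=[[[0,0,0,-0.005]]])

```text
time_s: 25.85
ee_pos: [0.5071, 0.1217, 0.0236]
eef_rot: [-1.229, 1.571, -2.721]
force: [-0.8, -0.7, -2.4]
grip_width: 0.0633
```

```bash
python3 s.py
```

```text
t 25.85 pos [0.5071 0.1217 0.0236] x [-0. -0. -1.] y ang 0.0787 F [-0.76 -0.66 -2.44] M [-0.196  0.17   0.261] w 0.0633 q [ 0.17  0.47  1.76 -0.    0.91  0.09]
F tool [ 2.44 -0.81  0.6 ] Mz 0.2607 tau6 0.1653
```

Emit:
send_rows(rows=[[[0,0,0,-0.005],[0,0,0,-0.005],[0,0,0,-0.005]]])

```text
time_s: 26.15
ee_pos: [0.5071, 0.1217, 0.0235]
eef_rot: [-1.389, 1.571, -2.896]
force: [0.0, -0.1, -2.4]
grip_width: 0.0631
```

```bash
python3 s.py
```

```text
t 26.15 pos [0.5071 0.1217 0.0235] x [-0. -0. -1.] y ang 0.0636 F [ 0.04 -0.07 -2.44] M [-0.176  0.175  0.294] w 0.0631 q [ 0.17  0.47  1.76 -0.    0.91  0.1 ]
F tool [2.44 0.04 0.08] Mz 0.2938 tau6 0.183
```

Emit:
send_rows(rows=[[[0,0,0,-0.005]]])

```text
time_s: 26.25
ee_pos: [0.5071, 0.1217, 0.0235]
eef_rot: [-1.411, 1.571, -2.923]
force: [-0.7, -0.5, -2.0]
grip_width: 0.0635
```

```bash
python3 s.py
```

```text
t 26.25 pos [0.5071 0.1217 0.0235] x [-0. -0. -1.] y ang 0.0586 F [-0.7  -0.54 -2.02] M [-0.205  0.227  0.289] w 0.0635 q [ 0.17  0.47  1.76 -0.    0.91  0.11]
F tool [ 2.02 -0.73  0.5 ] Mz 0.2885 tau6 0.1889
```

Emit:
send_rows(rows=[[[0,0,0,-0.005]]])

```text
time_s: 26.35
ee_pos: [0.5071, 0.1217, 0.0236]
eef_rot: [-1.369, 1.571, -2.886]
force: [0.0, -0.7, -1.3]
grip_width: 0.063
```

```bash
python3 s.py
```

```text
t 26.35 pos [0.5071 0.1217 0.0236] x [-0. -0. -1.] y ang 0.0536 F [ 0.03 -0.72 -1.26] M [-0.149  0.233  0.272] w 0.063 q [ 0.17  0.47  1.76 -0.    0.91  0.11]
F tool [ 1.26 -0.01  0.72] Mz 0.2719 tau6 0.1949
```

Emit:
send_rows(rows=[[[0,0,0,-0.005]]])

```text
time_s: 26.45
ee_pos: [0.5071, 0.1217, 0.0235]
eef_rot: [-1.417, 1.571, -2.939]
force: [-1.4, -0.8, -2.8]
grip_width: 0.0636
```

```bash
python3 s.py
```

```text
t 26.45 pos [0.5071 0.1217 0.0235] x [-0. -0. -1.] y ang 0.0486 F [-1.36 -0.77 -2.78] M [-0.18   0.287  0.343] w 0.0636 q [ 0.17  0.47  1.76 -0.    0.91  0.12]
F tool [ 2.78 -1.39  0.71] Mz 0.3432 tau6 0.201
```

Average over the last readings is ≈ 0.30 N m, i.e. about 0.17 above drag. That's the target, so I'm stopping here and letting go of the ring.

Emit:
send_rows(rows=[[[0,0,0,0],[0,0,0,0]]])

```text
time_s: 26.65
ee_pos: [0.5071, 0.1217, 0.0235]
eef_rot: [-1.948, 1.571, 2.814]
force: [-0.7, -1.0, -2.0]
grip_width: 0.0635
```

```bash
python3 s.py
```

```text
t 26.65 pos [0.5071 0.1217 0.0235] x [-0.  0. -1.] y ang 0.0489 F [-0.74 -0.98 -2.04] M [-0.201  0.303  0.229] w 0.0635 q [0.17 0.47 1.76 0.   0.91 0.12]
F tool [ 2.04 -0.79  0.95] Mz 0.2285 tau6 0.215
```

Emit:
send_rows(rows=[[[0,0,0,0],[0,0,0,0],[0,0,0,0],[0,0,0,0],[0,0,0,0],[0,0,0,0],[0,0,0,0]]], grip=-1)

```text
time_s: 27.35
ee_pos: [0.5072, 0.1217, 0.0236]
eef_rot: [1.578, 1.571, 0.056]
force: [-0.1, 0.5, 1.1]
grip_width: 0.0942
```

```bash
python3 s.py
```

```text
t 27.35 pos [0.5072 0.1217 0.0236] x [ 0.  0. -1.] y ang 0.049 F [-0.08  0.53  1.13] M [-0.103  0.041 -0.019] w 0.0942 q [ 0.17  0.47  1.76 -0.    0.91  0.12]
F tool [-1.13 -0.05 -0.54] Mz -0.0192 tau6 0.0004
```

Emit:
send_rows(rows=[[[0,0,10,0],[0,0,20,0],[0,0,30,0],[0,0,35,0],[0,0,35,0],[0,0,30,0],[0,0,0,0],[0,0,0,0]]])

```text
time_s: 28.15
ee_pos: [0.5072, 0.1217, 0.1841]
eef_rot: [1.683, 1.57, 0.161]
force: [0.4, 0.1, -0.7]
grip_width: 0.094
```

```bash
python3 s.py; python3 -c "
from h import *
shot('scene','scene14')"; python3 crop.py scene scene14 215 155 110 95 7
```

```text
t 28.15 pos [0.5072 0.1217 0.1841] x [ 0.001  0.    -1.   ] y ang 0.0489 F [ 0.36  0.12 -0.74] M [-0.102  0.029  0.025] w 0.094 q [ 0.17  0.25  1.63 -0.    1.26  0.12]
F tool [ 0.74  0.36 -0.1 ] Mz 0.0249 tau6 0.001
```

View pics/scene14_c215_155.png

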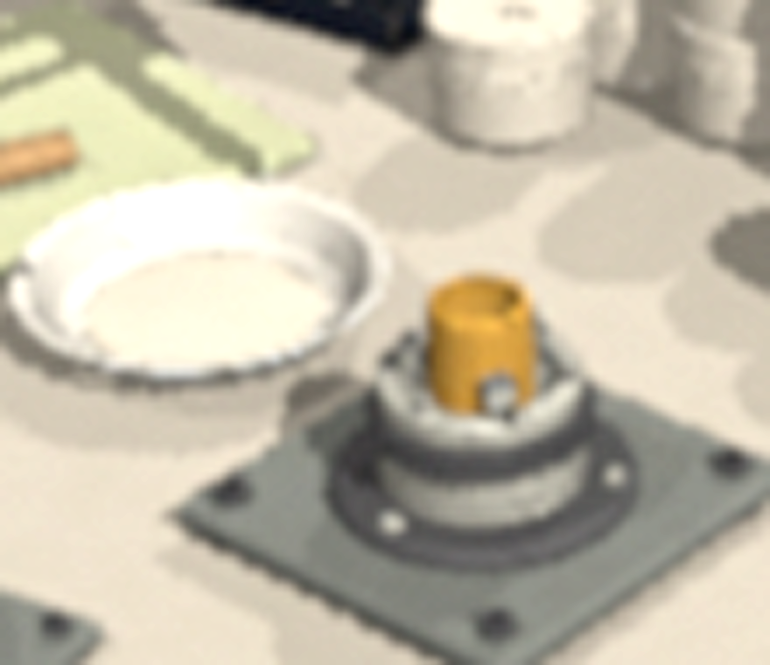

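View pics/scene14.png

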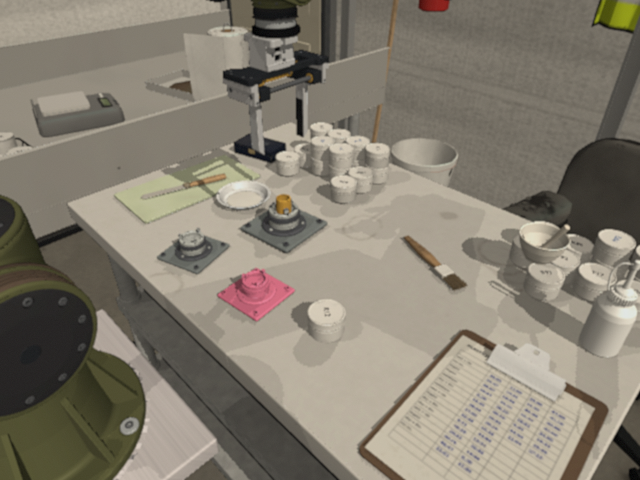

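The liner stands upright and centred with the jaws against it, the gripper is clear, and the brush, tin and dish have not moved. Handing in.

```bash
python3 -c "
from h import *
print(ctrl.hand_in()); st()"
```

```text
the job is handed in; nothing more can be done
None
the job is handed in; nothing more can be done
```

The liner is standing in the bore of the large grey chuck, cutting edge up. I let go of it before tightening and then handed the job in at about 28 s of the 72 s. No verdict was reported.

- **Placing:** The liner met the bore floor at exactly the expected height, with about 5 N of reaction. After release it stood upright and centred in the picture.
- **Tightening:** I gripped only the ring and turned it clockwise 1.26 rad in small steps. The drag read about 0.125 N m, and the jaws began to bite after 1.10 to 1.13 rad. I stopped at about 0.30 N m, averaged over the last turning readings. That is roughly 0.13 to 0.17 N m above the drag, or 7 to 10 N a jaw.
- **Last checks:** The final picture shows the liner upright and centred with the front jaw against it. The gripper was open and 18 cm above the table, and the brush, tin and dish looked unmoved by eye in the scene view.
- **Checks that disagreed:**
  - My first chuck positions from the two cameras differed by about 7 mm. I traced this mainly to the flange's side wall being read at the wrong height.
  - Gripping the ring then showed it about 1.5 mm off my estimate, which I corrected by force.
  - Single torque readings scattered by 0.03 to 0.05 N m, and one last reading with the arm held still was 0.23. The jaw force is therefore an estimate, not a direct measurement.

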